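# Clear the way to a keyed ring, fit it, restore the tray

## Task

The slotted steel ring at the back of the parts tray is needed on the drive unit, but the jar, the dropper bottle and the white post stand in the way in front of it. First move all three to the black rubber mat and stand them there, then take the ring out, turn it so that its slot lines up with the key, and lower it over the shaft until it sits flat on the unit's round plate. With the ring fitted, put the jar, the bottle and the post back in the tray, upright, each on the spot where it stood at the start.

Things in the scene. Friction and masses are not known exactly. Their poses are not given: they have to be found in the camera images.
- jar_c (a point): Clear round jar with a red lid, 57 mm in diameter and 75 mm tall, 0.24 kg (varies), standing on one of the three front pads of the tray (which one varies). The point is its centre, 37.5 mm above its underside; z is up along its axis.
- bottle_c (a point): Amber dropper bottle with a black dropper cap, 102 mm tall, 0.07 kg: round body 33 mm in diameter up to 62 mm above its underside, the cap above it 24 mm wide up to 77 mm, then the 13 mm wide dropper bulb. It stands on another of the three front pads. The point is 51 mm above its underside on its axis; z is up along its axis.
- post_c (a point): Plain white round plastic post, 17 mm in diameter and 60 mm tall, 0.03 kg, standing upright on the remaining front pad. The point is its centre, 30 mm above its underside; z is up along its axis.
- ring_c (a point): Steel ring lying flat on the tray's back pad: outside 50 mm, bore 24 mm, 26 mm high, 0.12 kg, with one straight slot 14 mm wide right through its wall, so that from above it is a C. The point is the centre of the bore, 13 mm above its underside; x points from the centre out through the slot, z is up. (The plain 28 mm ring in a tray corner is not meant.)
- tray: Fixed flat steel tray, 10 mm high rim. Origin on the bench, x to its back, y left, edges at x -72 and +98, y -100 and +100 mm. Four black pads of 58 mm, tops 5 mm above the origin: back (ring) at x 35, y 0; front at (-25, 0), (10, 54), (10, -54) mm. Each thing starts within 5 mm of its pad's centre. Small parts up to 16 mm tall lie in the back corners.
- mat: Fixed black rubber mat lying flat on the bench, 120 mm (x) by 220 mm (y), 3 mm thick: the side area. It lies left or right of the tray. Its origin is the centre of its underside; z is up.
- drive: Fixed drive unit, left or right of the tray, opposite the mat: grey gearbox 104 mm (x) by 94 mm (y), top 34 mm above the bench, with a dark motor, 34 mm in diameter, at its far side (x 50 to 90 mm). Origin: centre of its underside, below the shaft; z up. On top lies a round aluminium plate (68 mm) with an upright steel shaft and key.
- shaft_seat (a point): Centre of the plate's upper face, at the foot of the shaft, 36 mm above the bench; z up. The shaft is 18 mm in diameter, 42 mm high, tip tapered. The key, a bar 7 mm wide, points along x, reaches 18 mm from the axis and rises 27 mm above the plate. With its slot over the key the ring slides down onto the plate (its centre 13 mm above this point); turned wrongly it stays up on the key.
Things that resemble listed ones, but are neither listed nor needed, are in the scene too. Of the things that look like the part that bears jar_c, the smallest one is meant.

How it is judged:
On the way, in this order (a step that is already met when the one before it is completed fails the run):
1. the jar, the bottle and the post all stand on the mat (x of jar_c in the frame of mat between -0.06 and 0.06 m and y of jar_c in the frame of mat between -0.11 and 0.11 m and z of jar_c in the frame of mat between 0.0345 and 0.0465 m and angle between each of jar_c, bottle_c, post_c's own z axis and vertical below 0.15 rad and x of bottle_c in the frame of mat between -0.06 and 0.06 m and y of bottle_c in the frame of mat between -0.11 and 0.11 m and z of bottle_c in the frame of mat between 0.048 and 0.06 m and x of post_c in the frame of mat between -0.06 and 0.06 m and y of post_c in the frame of mat between -0.11 and 0.11 m and z of post_c in the frame of mat between 0.027 and 0.039 m), for 0.2 s.
2. the ring sits fully down on the shaft while the three still stand on the mat (all of step 1 and z of ring_c in the frame of shaft_seat between 0.008 and 0.017 m and horizontal distance between ring_c and shaft_seat below 0.008 m and angle between ring_c's own z axis and vertical below 0.12 rad), for 0.2 s.
At the end, for the whole second after the job is handed in: Ring fully down on the plate round the shaft (height within 4 mm, bore within 8 mm of the axis, tilt under 0.12 rad); jar, bottle and post each upright (tilt under 0.15 rad) within 15 mm of where they stood at the start; all released and at rest (z of ring_c in the frame of shaft_seat between 0.008 and 0.017 m and horizontal distance between ring_c and shaft_seat below 0.008 m and angle between ring_c's own z axis and vertical below 0.12 rad and distance of each of jar_c, bottle_c, post_c from where it was at the start of the episode below 0.015 m and angle between each of jar_c, bottle_c, post_c's own z axis and vertical below 0.15 rad and linear speed of each of jar, bottle, post, ring below 0.02 m/s); the robot touches nothing.
It also fails if it takes over 152 s, if anything falls off the work surface, if the arm or the gripper's body presses on something with over 40 N, if the wrist force passes 120 N, or if a joint passes its speed limit or range.

## Robot

A 6-joint arm with a two-finger parallel gripper is mounted at the origin on a cart in front of the work surface, level with it; the furniture and walls round the work are solid. World frame = base frame: x ahead of the robot, y to its left, z up, the work surface at z = 0. Lengths are in m, angles in rad, forces in N, time in s.
With the tool pointing down it reaches from about 0.3 to 0.775 m from the base axis. Payload 14.6 kg.
Tool frame: the origin (TCP) lies on the centre line of the jaws, within the pads' length; the fingertips stand ctrl.tcp_to_tips ahead of it and the grasp point (between the pads) lies 2 mm behind it (ctrl.tcp_to_tips is the distance from the TCP to the fingertips, in m); z points along the fingers, y is the line along which they close (so a half turn about z gives the same grasp; the last joint's range is limited). The gripper opens to 94 mm and grips with 3 to 60 N. Pads are 16 mm wide; open, the fingers measure 119 mm over their backs; the gripper's body (75 mm by 177 mm) begins 78 mm behind the grasp point.
Start: joints at [1.226, 0.3, 1.521, -0, 1.321, -0.067], TCP at [0.151, 0.529, 0.199] pointing down, gripper open.
Joint ranges: [-3.03, 3.03], [-0.79, 2.21], [0.23, 2.52], [-1.04, 4.18], [0, 3.07], [-2.55, 2.55]. Speed limits (rad/s): [2.22, 2.22, 2.57, 3.14, 3.14, 3.14].

## Interface

Orientations are given as [roll, pitch, yaw] about the fixed x, y, z axes, in that order (R = Rz(yaw) Ry(pitch) Rx(roll)).
In Python, from station import telemetry, viewer, hand_in, ctrl gives the robot as it stands.
- The arm moves only by the tool step_arm, never from a script. Its argument "plan" is a list of rows, each an object of numbers: "dx", "dy", "dz": the shift along the tool's x, y, z scaled (see below); "rx", "ry", "rz": the turn, a rotation vector about the tool's x, y, z scaled (see below); "claw": the closure, from 0 (fully open) to 1 (shut). In form: [{"dx": .., "dy": .., "dz": .., "rx": .., "ry": .., "rz": .., "claw": ..}, ...]. A call has 1 to 10 rows; each row shifts and turns the commanded pose from where the row before left it, along the tool's axes as they then stand; what a row does not reach is not made up. The controller multiplies each number of a shift by 0.1 m and each number of a turn by 90 degrees. A row lasts 1/10 s, in which the tool goes at most 50 mm and 8.59 degrees, less where a joint would pass 70% of its speed; a pose out of reach is approached as far as the arm can. A call with a number of a shift or a turn outside -1 to 1 is refused whole. A call with a gripper value outside its range is refused whole. The fingers move at their own pace and stop on an object; "grip_force" is the grip in N (left out, the last holds). Time passes only in rows, so rows that do not move let the fingers close. It gives the time, the measured TCP pose, the force, the opening and the grip force at its end, in the units of the state.
- telemetry.get_obs(): the state, without advancing time (a new reading comes with each control period).
- viewer.camera(name): name is "scene" or "side" or "wrist"; returns a dict with "img" (400x640x3 uint8, red, green, blue), "z_map" (400x640 float32, m along the optical axis (not along the pixel's ray), 0 where there is no reading), "fx", "fy", "cx", "cy" (pixels), "R" (3x3) and "t" (3): a world point X has camera coordinates R X + t; the wrist camera has in their place "tool_from_camera" (4x4, takes a point from camera to tool coordinates, whose origin is the TCP and whose axes are the flange's). Camera axes: x right, y down, z forward; pixel columns grow to the right and rows downward; lengths in m; the calibration is good to about 2 mm. A picture is of the moment at which its call begins: read the wrist's pose just before it.
- hand_in(): hands the job in; it is judged then, once.
Trained networks look in a picture, given as the dict that the camera call returned (one of the last four; its "shot" number tells which), for a name from the list of things; names that differ only in an ending like _2 or _b are one class to them, and where a whole thing is asked for, a point or a joint stands for the part that bears it (a point fixed in the world has none). Each returns a list of dicts, best first, with "score" (0 to 1); they miss things now and then, are a little off and sometimes report something else, mostly with a low value. They report only what shows in the picture. A call takes as long as a camera call. They do not tell look-alikes from the thing itself.
- viewer.recognise(target, picture): "rect" ([left, top, right, bottom] in pixels, round what is visible of it).
The state is a dict: "time_s": time; "qpos": joint angles; "joint_vel": joint speeds; "tau": joint torques, N m; "ee_pos": TCP position; "eef_rot": TCP orientation; "force": force on the tool from outside, world axes, zero at the start; "moment": the same for the moment, N m; "grip_width": finger opening in m; "grip_force": force on a finger pad.
Only numpy, scipy, OpenCV 4.12 (cv2) and the standard library are available. Lean on these libraries where they do the work, as an engineer would, in place of code of your own. Each camera call takes 0.05 s, during which the arm holds its last target. There are 200 camera calls.

## Working session

There is one attempt and no reset: what is moved stays moved. The work goes in short steps, Python scripts to look and compute and a tool call to move; the robot and the scene stay as the last step left them, time stands still between calls to the robot, and variables do not carry over. Pictures are saved under pics/ and viewed, at most 14 in all, crops included, and the job is handed in when it is done.

Besides the shell and the picture viewer there is one more tool, called after "Request:" as name(argument=value, ...) on one line, values as JSON. step_arm: Moves the arm, as the interface text tells. Shifts and turns lie within -1 to 1; 1 stands for 0.1 m of shift or 90 degrees of turn. Its arguments: {"type":"object","properties":{"plan":{"type":"array"},"grip_force":{"type":"number"}},"required":["plan"]}

```bash
mkdir -p pics; cat > h.py <<'E'
import numpy as np, cv2
from station import telemetry, viewer, hand_in, ctrl
from scipy.spatial.transform import Rotation as Ro
def shot(n):
    o=telemetry.get_obs(); c=viewer.camera(n)
    if n=='wrist':
        T=np.eye(4); T[:3,:3]=Ro.from_euler('xyz',o['eef_rot']).as_matrix(); T[:3,3]=o['ee_pos']
        c['W']=T@c['tool_from_camera']
    else:
        M=np.eye(4); M[:3,:3]=c['R']; M[:3,3]=c['t']; c['W']=np.linalg.inv(M)
    return c
def cloud(c):
    v,u=np.mgrid[:400,:640]; z=c['z_map']
    P=np.stack([(u-c['cx'])/c['fx']*z,(v-c['cy'])/c['fy']*z,z],-1)
    P=P@c['W'][:3,:3].T+c['W'][:3,3]; P[z==0]=np.nan
    return P
def save(n,c): cv2.imwrite('pics/'+n,c['img'][...,::-1])
E
python3 - <<'E'
from h import *
o=telemetry.get_obs(); print(o['time_s'],o['ee_pos'],o['eef_rot'],ctrl.tcp_to_tips)
for n in ['scene','side']:
    c=shot(n); save(n+'.png',c); print(n,c['W'][:3,3].round(3)); P=cloud(c)
    for t in ['jar_c','bottle_c','post_c','ring_c','tray','mat','drive']:
        for d in viewer.recognise(t,c)[:4]:
            l,tp,r,b=[int(x) for x in d['rect']]
            q=P[(tp+b)//2,(l+r)//2]
            print(t,round(d['score'],2),[l,tp,r,b],q.round(3))
E
```

```text
0.0 [0.15075615 0.52862717 0.1981964 ] [-3.14042701e+00 -5.39296248e-05  2.86375944e+00] 0.017
scene [-0.06  -0.577  0.979]
jar_c 0.93 [326, 265, 355, 311] [ 0.303 -0.245  0.098]
jar_c 0.82 [319, 182, 341, 216] [ 0.476 -0.018  0.062]
jar_c 0.76 [373, 187, 406, 223] [ 0.559 -0.148  0.095]
jar_c 0.58 [365, 243, 426, 291] [ 0.47  -0.265  0.036]
bottle_c 0.69 [295, 175, 308, 200] [0.442 0.064 0.064]
post_c 0.42 [300, 169, 310, 167] [0.496 0.113 0.063]
post_c 0.38 [318, 178, 327, 188] [0.487 0.029 0.078]
ring_c 0.51 [319, 179, 326, 190] [0.484 0.025 0.079]
tray 0.59 [273, 159, 361, 230] [0.492 0.055 0.005]
mat 0.96 [225, 127, 297, 185] [0.46  0.285 0.003]
drive 0.75 [366, 244, 427, 292] [ 0.471 -0.268  0.033]
side [0.376 0.953 0.438]
jar_c 0.91 [292, 177, 315, 215] [0.491 0.031 0.054]
jar_c 0.72 [247, 200, 342, 247] [0.497 0.118 0.031]
jar_c 0.67 [255, 146, 289, 193] [ 0.584 -0.103  0.063]
jar_c 0.63 [365, 141, 396, 184] [ 0.323 -0.195  0.067]
bottle_c 0.95 [307, 180, 324, 225] [0.46  0.076 0.061]
post_c 0.6 [291, 146, 347, 185] [ 0.482 -0.231  0.037]
post_c 0.56 [290, 203, 298, 234] [0.497 0.12  0.043]
ring_c 0.5 [275, 206, 291, 228] [0.526 0.077 0.023]
tray 0.64 [246, 198, 344, 248] [0.495 0.119 0.032]
mat 0.91 [253, 250, 332, 329] [0.472 0.307 0.004]
mat 0.63 [245, 200, 342, 250] [0.499 0.121 0.028]
drive 0.96 [291, 146, 343, 186] [ 0.487 -0.227  0.035]
```

```bash
python3 - <<'E'
import cv2
a=cv2.imread('pics/scene.png')[110:320,200:450]; b=cv2.imread('pics/side.png')[130:340,200:450]
cv2.imwrite('pics/a.png',cv2.resize(cv2.vconcat([a[:, :],b]),None,fx=1,fy=1))
cv2.imwrite('pics/a1.png',cv2.resize(a,(700,588))); cv2.imwrite('pics/a2.png',cv2.resize(b,(700,588)))
E
```

```text
(no output)
```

View pics/a1.png

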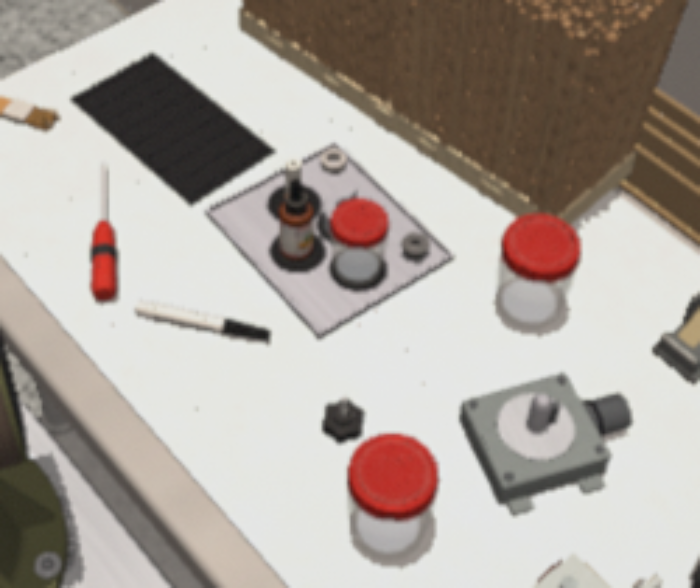

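View pics/a2.png

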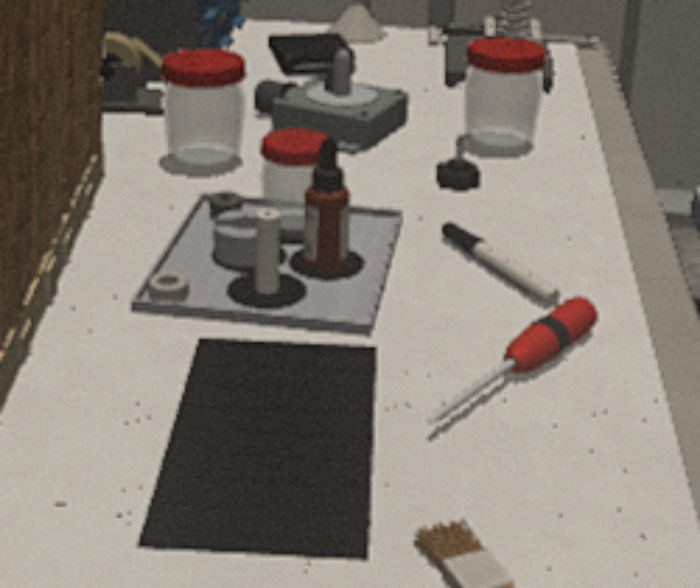

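The three red-lidded jars are at scene (330,199), (340,288) and (390,205). The one at (330,199) stands on the tray pad and is the smallest, so it is the one meant. The bottle is on the centre pad, the post on the left pad and the ring on the back pad. The mat is on the left and the drive on the right. Next I'll look from above.

Request:
step_arm(plan=[{"dz": -0.4,"rz": -0.0885,"claw": 0},{"dz": -0.4,"rz": -0.0885,"claw": 0},{"dz": -0.2,"claw": 0},{"dx": -0.25,"dy": -0.39,"claw": 0},{"dx": -0.25,"dy": -0.39,"claw": 0},{"dx": -0.25,"dy": -0.39,"claw": 0},{"dx": -0.25,"dy": -0.39,"claw": 0},{"dx": -0.25,"dy": -0.39,"claw": 0},{"dx": -0.25,"dy": -0.39,"claw": 0}])

```text
$.plan[0]: bad value
```

Request:
step_arm(plan=[{"dx": -0.25,"dy": -0.39,"claw": 0},{"dx": -0.25,"dy": -0.39,"claw": 0},{"dx": -0.25,"dy": -0.39,"claw": 0},{"dx": -0.25,"dy": -0.39,"claw": 0},{"dx": -0.25,"dy": -0.39,"claw": 0},{"dx": -0.25,"dy": -0.39,"claw": 0},{"claw": 0},{"claw": 0}])

```text
$.plan[0]: bad value
```

```bash
python3 - <<'E'
from h import *
o=telemetry.get_obs(); print(o['time_s'],o['ee_pos'],o['eef_rot'],o['qpos'].round(2) if hasattr(o['qpos'],'round') else o['qpos'])
c=shot('wrist'); save('w1.png',c); print(c['W'].round(3)); np.savez('w1.npz',P=cloud(c),img=c['img'])
for t in ['jar_c','bottle_c','post_c','ring_c','tray','mat','drive']:
    P=cloud(c)
    for d in viewer.recognise(t,c)[:3]:
        l,tp,r,b=[int(x) for x in d['rect']]
        print(t,round(d['score'],2),[l,tp,r,b],P[(tp+b)//2,(l+r)//2].round(3))
E
```

```text
0.8 [0.15083814 0.52890571 0.19875826] [3.14157765e+00 2.14271670e-05 2.86378867e+00] [ 1.23  0.3   1.52 -0.    1.32 -0.07]
[[ 0.275  0.931  0.241  0.08 ]
 [ 0.961 -0.266 -0.069  0.549]
 [-0.     0.251 -0.968  0.384]
 [ 0.     0.     0.     1.   ]]
mat 0.86 [209, 376, 292, 400] [0.407 0.352 0.002]
```

View pics/w1.png

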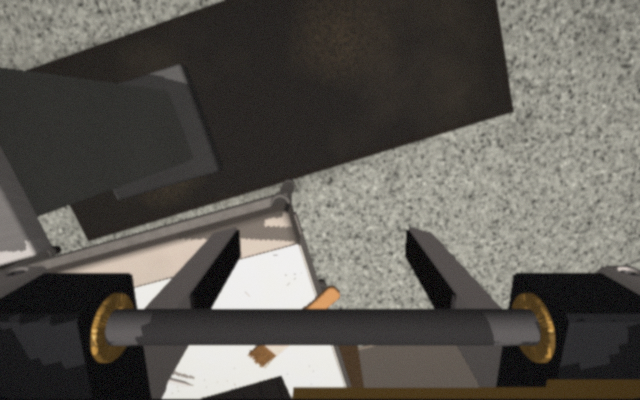

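Request:
step_arm(plan=[{"dx": 0,"dy": 0,"dz": -0.4,"rx": 0,"ry": 0,"rz": -0.0885,"claw": 0},{"dx": 0,"dy": 0,"dz": -0.4,"rx": 0,"ry": 0,"rz": -0.0885,"claw": 0},{"dx": 0,"dy": 0,"dz": -0.5,"rx": 0,"ry": 0,"rz": 0,"claw": 0},{"dx": -0.25,"dy": -0.335,"dz": 0,"rx": 0,"ry": 0,"rz": 0,"claw": 0},{"dx": -0.25,"dy": -0.335,"dz": 0,"rx": 0,"ry": 0,"rz": 0,"claw": 0},{"dx": -0.25,"dy": -0.335,"dz": 0,"rx": 0,"ry": 0,"rz": 0,"claw": 0},{"dx": -0.25,"dy": -0.335,"dz": 0,"rx": 0,"ry": 0,"rz": 0,"claw": 0},{"dx": -0.25,"dy": -0.335,"dz": 0,"rx": 0,"ry": 0,"rz": 0,"claw": 0},{"dx": -0.25,"dy": -0.335,"dz": 0,"rx": 0,"ry": 0,"rz": 0,"claw": 0},{"dx": -0.25,"dy": -0.335,"dz": 0,"rx": 0,"ry": 0,"rz": 0,"claw": 0}])

```text
time_s: 2.2
ee_pos: [0.3265, 0.2929, 0.3289]
eef_rot: [3.141, 0.0, -3.141]
force: [0.6, 0.1, 0.0]
grip_width: 0.0943
grip_force: 0.0
```

Request:
step_arm(plan=[{"dx": -0.25,"dy": -0.335,"dz": 0,"rx": 0,"ry": 0,"rz": 0,"claw": 0},{"dx": -0.25,"dy": -0.335,"dz": 0,"rx": 0,"ry": 0,"rz": 0,"claw": 0},{"dx": -0.25,"dy": -0.335,"dz": 0,"rx": 0,"ry": 0,"rz": 0,"claw": 0},{"dx": -0.25,"dy": -0.335,"dz": 0,"rx": 0,"ry": 0,"rz": 0,"claw": 0},{"dx": -0.25,"dy": -0.335,"dz": 0,"rx": 0,"ry": 0,"rz": 0,"claw": 0},{"dx": -0.25,"dy": -0.335,"dz": 0,"rx": 0,"ry": 0,"rz": 0,"claw": 0},{"dx": -0.25,"dy": -0.335,"dz": 0,"rx": 0,"ry": 0,"rz": 0,"claw": 0},{"dx": 0,"dy": 0,"dz": 0,"rx": 0,"ry": 0,"rz": 0,"claw": 0},{"dx": 0,"dy": 0,"dz": 0,"rx": 0,"ry": 0,"rz": 0,"claw": 0}])

```text
time_s: 3.1
ee_pos: [0.501, 0.0596, 0.3284]
eef_rot: [3.141, -0.001, 3.14]
force: [-0.6, 1.0, 0.3]
grip_width: 0.0939
grip_force: 0.0
```

```bash
python3 - <<'E'
from h import *
o=telemetry.get_obs(); print(o['time_s'],o['ee_pos'],o['eef_rot'],np.round(o['qpos'],2))
c=shot('wrist'); save('w2.png',c); print(c['W'].round(3),c['fx']); P=cloud(c); np.savez('w2.npz',P=P,img=c['img'])
for t in ['jar_c','bottle_c','post_c','ring_c','tray','mat','drive']:
    for d in viewer.recognise(t,c)[:3]:
        l,tp,r,b=[int(x) for x in d['rect']]
        print(t,round(d['score'],2),[l,tp,r,b],P[(tp+b)//2,(l+r)//2].round(3))
E
```

```text
3.1 [0.50098271 0.05959026 0.3284221 ] [ 3.14147854e+00 -7.28643299e-04  3.14029557e+00] [ 0.05  0.13  1.43  0.    1.58 -1.52]
[[ 0.002  0.968  0.25   0.428]
 [ 1.    -0.002 -0.001  0.06 ]
 [-0.     0.25  -0.968  0.514]
 [ 0.     0.     0.     1.   ]] 336.1753278897335
jar_c 0.92 [145, 196, 220, 261] [ 0.576 -0.125  0.096]
jar_c 0.8 [36, 2, 138, 56] [ 0.336 -0.209  0.094]
bottle_c 0.92 [312, 118, 335, 148] [0.453 0.06  0.101]
bottle_c 0.52 [258, 136, 300, 185] [0.489 0.003 0.08 ]
post_c 0.7 [351, 152, 370, 168] [0.491 0.11  0.064]
ring_c 0.68 [305, 158, 337, 194] [0.524 0.057 0.004]
tray 0.73 [255, 96, 392, 212] [0.49  0.061 0.003]
mat 0.91 [403, 89, 557, 180] [0.461 0.296 0.001]
mat 0.54 [259, 134, 301, 185] [0.487 0.005 0.08 ]
drive 0.83 [67, 101, 162, 206] [ 0.484 -0.236  0.035]
```

View pics/w2.png

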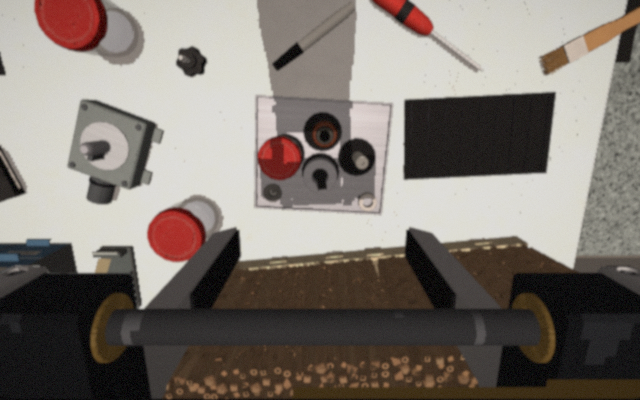

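The top view is clear: jar (281,157), bottle (322,131), post (358,157), ring (321,172) with its slot pointing down the image (towards +x), mat on the right, drive at (113,145) and a wooden block behind the tray. Next I'll measure with depth slices.

```bash
cat >> h.py <<'E'
def fitc(p):
    A=np.c_[2*p,np.ones(len(p))]; s=np.linalg.lstsq(A,(p**2).sum(1),rcond=None)[0]; return s[:2],np.sqrt(s[2]+s[:2]@s[:2])
def blob(P,ctr,r,z0,z1):
    m=(np.hypot(P[...,0]-ctr[0],P[...,1]-ctr[1])<r)&(P[...,2]>z0)&(P[...,2]<z1)
    return P[m]
def enc(p): 
    c,r=cv2.minEnclosingCircle((p[:,:2]*1000).astype(np.float32)); return np.round(c,1),round(r,1),len(p)
E
python3 - <<'E'
from h import *
d=np.load('w2.npz'); P=d['P']; img=d['img']
print('jar',enc(blob(P,(.489,.003),.05,.072,.09)),np.nanmedian(blob(P,(.489,.003),.02,.07,.1)[:,2]))
for z in [(.095,.115),(.07,.085),(.05,.068)]: print('bot',enc(blob(P,(.453,.06),.03,*z)) if len(blob(P,(.453,.06),.03,*z)) else 0)
print('post',enc(blob(P,(.491,.11),.02,.058,.075)))
print('ring',enc(blob(P,(.524,.057),.035,.024,.04)))
print('drive top',enc(blob(P,(.484,-.236),.12,.03,.0345)), 'plate',enc(blob(P,(.484,-.236),.05,.0352,.04)))
for z in [(.05,.06),(.06,.07),(.07,.076),(.076,.085)]:
    q=blob(P,(.484,-.236),.07,*z); print('shaft',z,enc(q) if len(q) else 0)
m=(P[...,2]>.028)&(P[...,2]<.04)&(np.hypot(P[...,0]-.484,P[...,1]+.236)<.1)
print('drive rect',cv2.minAreaRect((P[m][:,:2]*1000).astype(np.float32)))
hsv=cv2.cvtColor(img,cv2.COLOR_RGB2HSV)
# mat
m=(img.max(-1)<60); m[:, :395]=0; m[:80]=0; m[190:]=0; m[:,570:]=0
n,l,s,_=cv2.connectedComponentsWithStats(m.astype(np.uint8)); k=1+s[1:,4].argmax()
q=P[l==k]; q=q[~np.isnan(q[:,0])]; print('mat',cv2.minAreaRect((q[:,:2]*1000).astype(np.float32)))
# tray rim
m=(P[...,2]>.006)&(P[...,2]<.013)&(abs(P[...,0]-.5)<.13)&(abs(P[...,1]-.06)<.13)
print('tray',cv2.minAreaRect((P[m][:,:2]*1000).astype(np.float32)))
# wood block front
m=(P[...,2]>.05)&(P[...,0]>.6)&(abs(P[...,1]-.06)<.25); q=P[m]; 
for y in (-.05,.05,.15): 
    s=q[abs(q[:,1]-y)<.02]; print('block',y,s[:,0].min() if len(s) else 0, s[:,2].max() if len(s) else 0)
def crop(c,w,f): 
    return cv2.resize(img[c[1]-w:c[1]+w,c[0]-w:c[0]+w,::-1],None,fx=f,fy=f,interpolation=cv2.INTER_CUBIC)
cv2.imwrite('pics/c1.png',cv2.hconcat([crop((322,155),60,3.3),crop((113,150),60,3.3)]))
E
```

```text
jar (array([487.5,   3.2]), 28.5, 1488) 0.07896073222175051
bot (array([457.5,  62.6]), 6.6, 91)
bot (array([457.2,  62.5]), 11.6, 172)
bot (array([457.6,  62.1]), 16.5, 224)
post (array([494.8, 112.3]), 8.4, 114)
ring (array([520. ,  55.5]), 25.1, 625)
drive top (array([ 490.7, -215.6]), 97.0, 3137) plate (array([ 483.4, -236.4]), 49.7, 858)
shaft (0.05, 0.06) (array([ 479.6, -248.9]), 13.5, 91)
shaft (0.06, 0.07) (array([ 479.6, -249.8]), 13.7, 107)
shaft (0.07, 0.076) (array([ 474.8, -248.2]), 8.7, 88)
shaft (0.076, 0.085) (array([ 474.7, -247.4]), 6.6, 64)
drive rect ((492.1579895019531, -254.904541015625), (94.52864074707031, 141.7296600341797), 68.13600158691406)
mat ((464.8179626464844, 291.61907958984375), (115.47416687011719, 216.84124755859375), 2.595066547393799)
tray ((477.7449645996094, 69.24114990234375), (220.97154235839844, 206.59100341796875), 86.6351318359375)
block -0.05 0.6532653205325579 0.2735785243115473
block 0.05 0.6428004834510783 0.266554793776801
block 0.15 0.6335987399894508 0.2701921814674032
```

View pics/c1.png

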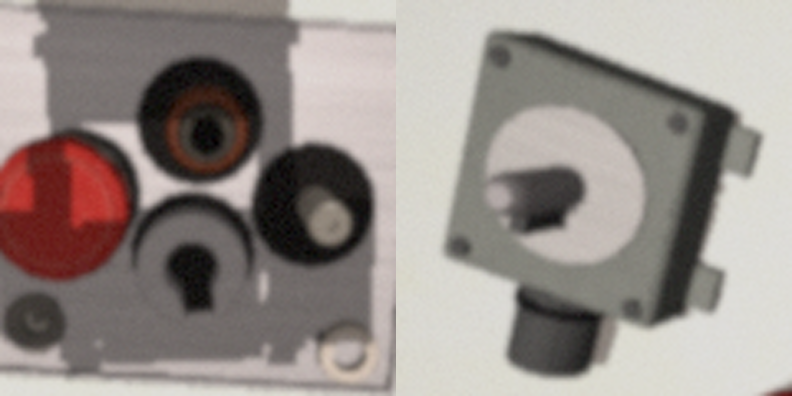

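The measurements give jar (0.4875,0.003), bottle (0.4575,0.062), post (0.495,0.112), ring (0.520,0.0555) and shaft about (0.475,-0.248). The crop confirms that the tray jar, 57 mm across, is the smallest. I'll take the post first.

Request:
step_arm(plan=[{"dx": 0.03,"dy": 0.26,"dz": 0,"rx": 0,"ry": 0,"rz": 0,"claw": 0.55},{"dx": 0.03,"dy": 0.26,"dz": 0.2,"rx": 0,"ry": 0,"rz": 0,"claw": 0.55},{"dx": 0,"dy": 0,"dz": 0.45,"rx": 0,"ry": 0,"rz": 0,"claw": 0.55},{"dx": 0,"dy": 0,"dz": 0.45,"rx": 0,"ry": 0,"rz": 0,"claw": 0.55},{"dx": 0,"dy": 0,"dz": 0.45,"rx": 0,"ry": 0,"rz": 0,"claw": 0.55},{"dx": 0,"dy": 0,"dz": 0.4,"rx": 0,"ry": 0,"rz": 0,"claw": 0.55},{"dx": 0,"dy": 0,"dz": 0.3,"rx": 0,"ry": 0,"rz": 0,"claw": 0.55},{"dx": 0,"dy": 0,"dz": 0.25,"rx": 0,"ry": 0,"rz": 0,"claw": 0.55},{"dx": 0,"dy": 0,"dz": 0.15,"rx": 0,"ry": 0,"rz": 0,"claw": 0.55},{"dx": 0,"dy": 0,"dz": 0.12,"rx": 0,"ry": 0,"rz": 0,"claw": 0.55}], grip_force=10)

```text
time_s: 4.5
ee_pos: [0.4946, 0.1122, 0.0508]
eef_rot: [-3.141, -0.001, -3.141]
force: [0.5, 0.5, 0.7]
grip_width: 0.0423
grip_force: 0.0
```

Request:
step_arm(plan=[{"dx": 0,"dy": 0,"dz": 0,"rx": 0,"ry": 0,"rz": 0,"claw": 0.55},{"dx": 0,"dy": 0,"dz": 0,"rx": 0,"ry": 0,"rz": 0,"claw": 1},{"dx": 0,"dy": 0,"dz": 0,"rx": 0,"ry": 0,"rz": 0,"claw": 1},{"dx": 0,"dy": 0,"dz": 0,"rx": 0,"ry": 0,"rz": 0,"claw": 1},{"dx": 0,"dy": 0,"dz": 0,"rx": 0,"ry": 0,"rz": 0,"claw": 1},{"dx": 0,"dy": 0,"dz": 0,"rx": 0,"ry": 0,"rz": 0,"claw": 1},{"dx": 0,"dy": 0,"dz": 0,"rx": 0,"ry": 0,"rz": 0,"claw": 1}])

```text
time_s: 5.2
ee_pos: [0.4953, 0.1121, 0.0523]
eef_rot: [3.141, 0.001, -3.141]
force: [0.1, -0.1, 5.4]
grip_width: 0.0164
grip_force: 10.0
```

Request:
step_arm(plan=[{"dx": 0,"dy": 0,"dz": -0.2,"rx": 0,"ry": 0,"rz": 0,"claw": 1},{"dx": 0,"dy": 0,"dz": -0.4,"rx": 0,"ry": 0,"rz": 0,"claw": 1},{"dx": 0,"dy": 0,"dz": -0.4,"rx": 0,"ry": 0,"rz": 0,"claw": 1},{"dx": 0.06,"dy": 0.4,"dz": 0,"rx": 0,"ry": 0,"rz": 0,"claw": 1},{"dx": 0.06,"dy": 0.45,"dz": 0,"rx": 0,"ry": 0,"rz": 0,"claw": 1},{"dx": 0.06,"dy": 0.45,"dz": 0,"rx": 0,"ry": 0,"rz": 0,"claw": 1},{"dx": 0.06,"dy": 0.45,"dz": 0,"rx": 0,"ry": 0,"rz": 0,"claw": 1},{"dx": 0.06,"dy": 0.45,"dz": 0,"rx": 0,"ry": 0,"rz": 0,"claw": 1},{"dx": 0,"dy": 0.38,"dz": 0,"rx": 0,"ry": 0,"rz": 0,"claw": 1},{"dx": 0,"dy": 0,"dz": 0,"rx": 0,"ry": 0,"rz": 0,"claw": 1}])

```text
time_s: 6.2
ee_pos: [0.4637, 0.3735, 0.151]
eef_rot: [3.141, -0.001, -3.138]
force: [0.3, -1.7, -0.4]
grip_width: 0.0159
grip_force: 10.0
```

Request:
step_arm(plan=[{"dx": 0,"dy": 0,"dz": 0.3,"rx": 0,"ry": 0,"rz": 0,"claw": 1},{"dx": 0,"dy": 0,"dz": 0.3,"rx": 0,"ry": 0,"rz": 0,"claw": 1},{"dx": 0,"dy": 0,"dz": 0.2,"rx": 0,"ry": 0,"rz": 0,"claw": 1},{"dx": 0,"dy": 0,"dz": 0.1,"rx": 0,"ry": 0,"rz": 0,"claw": 1},{"dx": 0,"dy": 0,"dz": 0.05,"rx": 0,"ry": 0,"rz": 0,"claw": 1},{"dx": 0,"dy": 0,"dz": 0,"rx": 0,"ry": 0,"rz": 0,"claw": 1},{"dx": 0,"dy": 0,"dz": 0,"rx": 0,"ry": 0,"rz": 0,"claw": 1}])

```text
time_s: 6.9
ee_pos: [0.4653, 0.3701, 0.0578]
eef_rot: [3.141, 0.001, -3.141]
force: [-0.1, -0.1, -0.5]
grip_width: 0.0163
grip_force: 10.0
```

Request:
step_arm(plan=[{"dx": 0,"dy": 0,"dz": 0.04,"rx": 0,"ry": 0,"rz": 0,"claw": 1},{"dx": 0,"dy": 0,"dz": 0.03,"rx": 0,"ry": 0,"rz": 0,"claw": 1},{"dx": 0,"dy": 0,"dz": 0,"rx": 0,"ry": 0,"rz": 0,"claw": 1},{"dx": 0,"dy": 0,"dz": 0,"rx": 0,"ry": 0,"rz": 0,"claw": 0.7},{"dx": 0,"dy": 0,"dz": 0,"rx": 0,"ry": 0,"rz": 0,"claw": 0.55},{"dx": 0,"dy": 0,"dz": 0,"rx": 0,"ry": 0,"rz": 0,"claw": 0.48},{"dx": 0,"dy": 0,"dz": -0.3,"rx": 0,"ry": 0,"rz": 0,"claw": 0.48},{"dx": 0,"dy": 0,"dz": -0.4,"rx": 0,"ry": 0,"rz": 0,"claw": 0.48},{"dx": 0,"dy": 0,"dz": -0.5,"rx": 0,"ry": 0,"rz": 0,"claw": 0.48},{"dx": 0,"dy": -0.4,"dz": 0,"rx": 0,"ry": 0,"rz": 0,"claw": 0.48}])

```text
time_s: 7.9
ee_pos: [0.4667, 0.3332, 0.1763]
eef_rot: [3.136, 0.009, -3.138]
force: [1.9, -0.1, 0.2]
grip_width: 0.0486
grip_force: 0.0
```

Request:
step_arm(plan=[{"dx": 0.02,"dy": -0.45,"dz": 0,"rx": 0,"ry": 0,"rz": 0,"claw": 0.48},{"dx": 0.02,"dy": -0.45,"dz": 0,"rx": 0,"ry": 0,"rz": 0,"claw": 0.48},{"dx": 0.02,"dy": -0.45,"dz": 0,"rx": 0,"ry": 0,"rz": 0,"claw": 0.48},{"dx": 0.02,"dy": -0.45,"dz": 0,"rx": 0,"ry": 0,"rz": 0,"claw": 0.48},{"dx": 0,"dy": -0.45,"dz": 0,"rx": 0,"ry": 0,"rz": 0,"claw": 0.48},{"dx": 0,"dy": -0.42,"dz": 0,"rx": 0,"ry": 0,"rz": 0,"claw": 0.48},{"dx": 0,"dy": 0,"dz": 0,"rx": 0,"ry": 0,"rz": 0,"claw": 0.48},{"dx": 0,"dy": 0,"dz": 0,"rx": 0,"ry": 0,"rz": 0,"claw": 0.48},{"dx": 0,"dy": 0,"dz": 0,"rx": 0,"ry": 0,"rz": 0,"claw": 0.48}])

```text
time_s: 8.8
ee_pos: [0.457, 0.0637, 0.1698]
eef_rot: [3.141, 0.0, -3.141]
force: [-0.1, 0.2, -0.1]
grip_width: 0.0489
grip_force: 0.0
```

Request:
step_arm(plan=[{"dx": 0,"dy": -0.012,"dz": 0.3,"rx": 0,"ry": 0,"rz": 0,"claw": 0.48},{"dx": 0,"dy": 0,"dz": 0.3,"rx": 0,"ry": 0,"rz": 0,"claw": 0.48},{"dx": 0,"dy": 0,"dz": 0.3,"rx": 0,"ry": 0,"rz": 0,"claw": 0.48},{"dx": 0,"dy": 0,"dz": 0.2,"rx": 0,"ry": 0,"rz": 0,"claw": 0.48},{"dx": 0,"dy": 0,"dz": 0.1,"rx": 0,"ry": 0,"rz": 0,"claw": 0.48},{"dx": 0,"dy": 0,"dz": 0,"rx": 0,"ry": 0,"rz": 0,"claw": 0.48},{"dx": 0,"dy": 0,"dz": 0,"rx": 0,"ry": 0,"rz": 0,"claw": 0.48}])

```text
time_s: 9.5
ee_pos: [0.4574, 0.0623, 0.0505]
eef_rot: [3.142, 0.001, -3.141]
force: [-0.1, -0.6, 1.0]
grip_width: 0.0489
grip_force: 0.0
```

Request:
step_arm(plan=[{"dx": 0,"dy": 0,"dz": 0,"rx": 0,"ry": 0,"rz": 0,"claw": 1},{"dx": 0,"dy": 0,"dz": 0,"rx": 0,"ry": 0,"rz": 0,"claw": 1},{"dx": 0,"dy": 0,"dz": 0,"rx": 0,"ry": 0,"rz": 0,"claw": 1},{"dx": 0,"dy": 0,"dz": 0,"rx": 0,"ry": 0,"rz": 0,"claw": 1},{"dx": 0,"dy": 0,"dz": 0,"rx": 0,"ry": 0,"rz": 0,"claw": 1},{"dx": 0,"dy": 0,"dz": 0,"rx": 0,"ry": 0,"rz": 0,"claw": 1}])

```text
time_s: 10.1
ee_pos: [0.4574, 0.0618, 0.0503]
eef_rot: [3.141, 0.001, -3.141]
force: [-0.0, 0.9, 5.6]
grip_width: 0.0317
grip_force: 10.0
```

```bash
python3 - <<'E'
from h import *
c=shot('side'); P=cloud(c)
cv2.imwrite('pics/s2.png',cv2.resize(c['img'][130:340,200:450,::-1],(600,504)))
q=blob(P,(.465,.37),.03,.04,.08); print(enc(q), q[:,2].max())
E
```

```text
(array([464.5, 370.6]), 9.2, 214) 0.0640655627095979
```

View pics/s2.png

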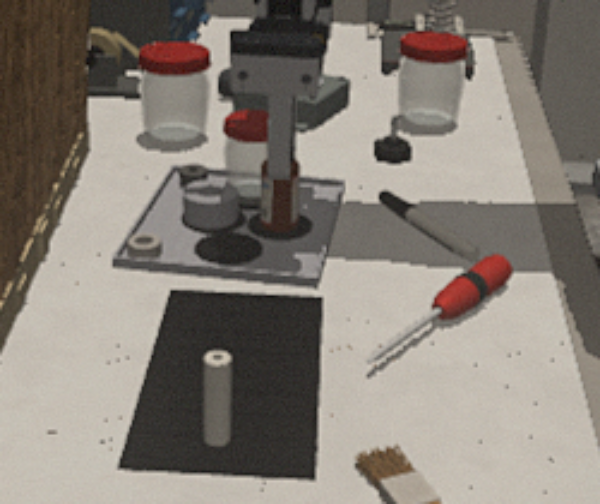

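Post stands upright on the mat at crop (217,400). Bottle is gripped, so I'll carry it over.

Request:
step_arm(plan=[{"dx": 0,"dy": 0,"dz": -0.2,"rx": 0,"ry": 0,"rz": 0,"claw": 1},{"dx": 0,"dy": 0,"dz": -0.4,"rx": 0,"ry": 0,"rz": 0,"claw": 1},{"dx": 0,"dy": 0,"dz": -0.4,"rx": 0,"ry": 0,"rz": 0,"claw": 1},{"dx": 0.03,"dy": 0.38,"dz": 0,"rx": 0,"ry": 0,"rz": 0,"claw": 1},{"dx": 0.03,"dy": 0.4,"dz": 0,"rx": 0,"ry": 0,"rz": 0,"claw": 1},{"dx": 0.03,"dy": 0.4,"dz": 0,"rx": 0,"ry": 0,"rz": 0,"claw": 1},{"dx": 0.03,"dy": 0.4,"dz": 0,"rx": 0,"ry": 0,"rz": 0,"claw": 1},{"dx": 0.03,"dy": 0.4,"dz": 0,"rx": 0,"ry": 0,"rz": 0,"claw": 1},{"dx": 0,"dy": 0.4,"dz": 0,"rx": 0,"ry": 0,"rz": 0,"claw": 1},{"dx": 0,"dy": 0,"dz": 0,"rx": 0,"ry": 0,"rz": 0,"claw": 1}])

```text
time_s: 11.15
ee_pos: [0.4411, 0.3031, 0.1493]
eef_rot: [3.141, -0.0, -3.138]
force: [0.7, -0.5, -0.7]
grip_width: 0.0316
grip_force: 10.0
```

Request:
step_arm(plan=[{"dx": 0,"dy": 0,"dz": 0.3,"rx": 0,"ry": 0,"rz": 0,"claw": 1},{"dx": 0,"dy": 0,"dz": 0.3,"rx": 0,"ry": 0,"rz": 0,"claw": 1},{"dx": 0,"dy": 0,"dz": 0.2,"rx": 0,"ry": 0,"rz": 0,"claw": 1},{"dx": 0,"dy": 0,"dz": 0.1,"rx": 0,"ry": 0,"rz": 0,"claw": 1},{"dx": 0,"dy": 0,"dz": 0.05,"rx": 0,"ry": 0,"rz": 0,"claw": 1},{"dx": 0,"dy": 0,"dz": 0,"rx": 0,"ry": 0,"rz": 0,"claw": 1},{"dx": 0,"dy": 0,"dz": 0,"rx": 0,"ry": 0,"rz": 0,"claw": 1}])

```text
time_s: 11.85
ee_pos: [0.4424, 0.2999, 0.0557]
eef_rot: [3.141, 0.001, -3.141]
force: [-0.5, -0.6, -1.2]
grip_width: 0.0315
grip_force: 10.0
```

Request:
step_arm(plan=[{"dx": 0,"dy": 0,"dz": 0.04,"rx": 0,"ry": 0,"rz": 0,"claw": 1},{"dx": 0,"dy": 0,"dz": 0.03,"rx": 0,"ry": 0,"rz": 0,"claw": 1},{"dx": 0,"dy": 0,"dz": 0,"rx": 0,"ry": 0,"rz": 0,"claw": 1},{"dx": 0,"dy": 0,"dz": 0,"rx": 0,"ry": 0,"rz": 0,"claw": 0.6},{"dx": 0,"dy": 0,"dz": 0,"rx": 0,"ry": 0,"rz": 0,"claw": 0.5},{"dx": 0,"dy": 0,"dz": 0,"rx": 0,"ry": 0,"rz": 0,"claw": 0.45},{"dx": 0,"dy": 0,"dz": -0.3,"rx": 0,"ry": 0,"rz": 0,"claw": 0.45},{"dx": 0,"dy": 0,"dz": -0.4,"rx": 0,"ry": 0,"rz": 0,"claw": 0.45},{"dx": 0,"dy": 0,"dz": -0.5,"rx": 0,"ry": 0,"rz": 0,"claw": 0.1},{"dx": -0.05,"dy": -0.4,"dz": 0,"rx": 0,"ry": 0,"rz": 0,"claw": 0}])

```text
time_s: 12.85
ee_pos: [0.4487, 0.2627, 0.1738]
eef_rot: [3.137, 0.009, -3.138]
force: [1.9, 0.0, -0.9]
grip_width: 0.0644
grip_force: 0.0
```

Request:
step_arm(plan=[{"dx": -0.1,"dy": -0.45,"dz": 0,"rx": 0,"ry": 0,"rz": 0,"claw": 0},{"dx": -0.1,"dy": -0.45,"dz": 0,"rx": 0,"ry": 0,"rz": 0,"claw": 0},{"dx": -0.1,"dy": -0.45,"dz": 0,"rx": 0,"ry": 0,"rz": 0,"claw": 0},{"dx": -0.1,"dy": -0.45,"dz": 0,"rx": 0,"ry": 0,"rz": 0,"claw": 0},{"dx": 0,"dy": -0.45,"dz": 0,"rx": 0,"ry": 0,"rz": 0,"claw": 0},{"dx": 0,"dy": -0.32,"dz": 0,"rx": 0,"ry": 0,"rz": 0,"claw": 0},{"dx": 0,"dy": 0,"dz": 0,"rx": 0,"ry": 0,"rz": 0,"claw": 0},{"dx": 0,"dy": 0,"dz": 0,"rx": 0,"ry": 0,"rz": 0,"claw": 0},{"dx": 0,"dy": 0,"dz": 0,"rx": 0,"ry": 0,"rz": 0,"claw": 0}])

```text
time_s: 13.75
ee_pos: [0.4869, 0.0036, 0.1677]
eef_rot: [3.141, -0.0, -3.141]
force: [1.4, -0.1, 0.7]
grip_width: 0.0938
grip_force: 0.0
```

Request:
step_arm(plan=[{"dx": 0,"dy": 0,"dz": 0.3,"rx": 0,"ry": 0,"rz": 0,"claw": 0},{"dx": 0,"dy": 0,"dz": 0.3,"rx": 0,"ry": 0,"rz": 0,"claw": 0},{"dx": 0,"dy": 0,"dz": 0.3,"rx": 0,"ry": 0,"rz": 0,"claw": 0},{"dx": 0,"dy": 0,"dz": 0.2,"rx": 0,"ry": 0,"rz": 0,"claw": 0},{"dx": 0,"dy": 0,"dz": 0.06,"rx": 0,"ry": 0,"rz": 0,"claw": 0},{"dx": 0,"dy": 0,"dz": 0,"rx": 0,"ry": 0,"rz": 0,"claw": 0},{"dx": 0,"dy": 0,"dz": 0,"rx": 0,"ry": 0,"rz": 0,"claw": 0}], grip_force=20)

```text
time_s: 14.45
ee_pos: [0.4876, 0.0032, 0.0528]
eef_rot: [-3.142, 0.001, -3.141]
force: [-0.6, 0.4, -0.5]
grip_width: 0.0941
grip_force: 0.0
```

Request:
step_arm(plan=[{"dx": 0,"dy": 0,"dz": 0,"rx": 0,"ry": 0,"rz": 0,"claw": 1},{"dx": 0,"dy": 0,"dz": 0,"rx": 0,"ry": 0,"rz": 0,"claw": 1},{"dx": 0,"dy": 0,"dz": 0,"rx": 0,"ry": 0,"rz": 0,"claw": 1},{"dx": 0,"dy": 0,"dz": 0,"rx": 0,"ry": 0,"rz": 0,"claw": 1},{"dx": 0,"dy": 0,"dz": 0,"rx": 0,"ry": 0,"rz": 0,"claw": 1},{"dx": 0,"dy": 0,"dz": 0,"rx": 0,"ry": 0,"rz": 0,"claw": 1}])

```text
time_s: 15.05
ee_pos: [0.487, 0.0027, 0.0518]
eef_rot: [-3.142, 0.0, -3.141]
force: [-0.7, -0.5, 1.3]
grip_width: 0.0566
grip_force: 20.0
```

Request:
step_arm(plan=[{"dx": 0,"dy": 0,"dz": -0.1,"rx": 0,"ry": 0,"rz": 0,"claw": 1},{"dx": 0,"dy": 0,"dz": -0.3,"rx": 0,"ry": 0,"rz": 0,"claw": 1},{"dx": 0,"dy": 0,"dz": -0.4,"rx": 0,"ry": 0,"rz": 0,"claw": 1},{"dx": 0,"dy": 0.3,"dz": 0,"rx": 0,"ry": 0,"rz": 0,"claw": 1},{"dx": 0,"dy": 0.4,"dz": 0,"rx": 0,"ry": 0,"rz": 0,"claw": 1},{"dx": 0,"dy": 0.4,"dz": 0,"rx": 0,"ry": 0,"rz": 0,"claw": 1},{"dx": 0,"dy": 0.4,"dz": 0,"rx": 0,"ry": 0,"rz": 0,"claw": 1},{"dx": 0,"dy": 0.4,"dz": 0,"rx": 0,"ry": 0,"rz": 0,"claw": 1},{"dx": 0,"dy": 0.27,"dz": 0,"rx": 0,"ry": 0,"rz": 0,"claw": 1},{"dx": 0,"dy": 0,"dz": 0,"rx": 0,"ry": 0,"rz": 0,"claw": 1}])

```text
time_s: 16.05
ee_pos: [0.4864, 0.2225, 0.132]
eef_rot: [3.141, -0.0, -3.138]
force: [0.3, -0.5, -2.3]
grip_width: 0.0567
grip_force: 20.0
```

Request:
step_arm(plan=[{"dx": 0,"dy": 0,"dz": 0.2,"rx": 0,"ry": 0,"rz": 0,"claw": 1},{"dx": 0,"dy": 0,"dz": 0.2,"rx": 0,"ry": 0,"rz": 0,"claw": 1},{"dx": 0,"dy": 0,"dz": 0.2,"rx": 0,"ry": 0,"rz": 0,"claw": 1},{"dx": 0,"dy": 0,"dz": 0.1,"rx": 0,"ry": 0,"rz": 0,"claw": 1},{"dx": 0,"dy": 0,"dz": 0.05,"rx": 0,"ry": 0,"rz": 0,"claw": 1},{"dx": 0,"dy": 0,"dz": 0,"rx": 0,"ry": 0,"rz": 0,"claw": 1},{"dx": 0,"dy": 0,"dz": 0,"rx": 0,"ry": 0,"rz": 0,"claw": 1}])

```text
time_s: 16.75
ee_pos: [0.4873, 0.2198, 0.0576]
eef_rot: [3.141, 0.001, -3.141]
force: [-0.1, -0.4, -2.6]
grip_width: 0.0567
grip_force: 20.0
```

Request:
step_arm(plan=[{"dx": 0,"dy": 0,"dz": 0.04,"rx": 0,"ry": 0,"rz": 0,"claw": 1},{"dx": 0,"dy": 0,"dz": 0.03,"rx": 0,"ry": 0,"rz": 0,"claw": 1},{"dx": 0,"dy": 0,"dz": 0,"rx": 0,"ry": 0,"rz": 0,"claw": 1},{"dx": 0,"dy": 0,"dz": 0,"rx": 0,"ry": 0,"rz": 0,"claw": 0.3},{"dx": 0,"dy": 0,"dz": 0,"rx": 0,"ry": 0,"rz": 0,"claw": 0.1},{"dx": 0,"dy": 0,"dz": 0,"rx": 0,"ry": 0,"rz": 0,"claw": 0},{"dx": 0,"dy": 0,"dz": 0,"rx": 0,"ry": 0,"rz": 0,"claw": 0},{"dx": 0,"dy": 0,"dz": -0.3,"rx": 0,"ry": 0,"rz": 0,"claw": 0},{"dx": 0,"dy": 0,"dz": -0.4,"rx": 0,"ry": 0,"rz": 0,"claw": 0},{"dx": 0,"dy": 0,"dz": -0.5,"rx": 0,"ry": 0,"rz": 0,"claw": 0}])

```text
time_s: 17.75
ee_pos: [0.4861, 0.2195, 0.1701]
eef_rot: [-3.141, -0.003, -3.141]
force: [0.5, 0.6, 0.0]
grip_width: 0.0939
grip_force: 0.0
```

Request:
step_arm(plan=[{"dx": -0.03,"dy": -0.45,"dz": -0.1,"rx": 0,"ry": 0,"rz": 0,"claw": 0},{"dx": -0.03,"dy": -0.45,"dz": -0.1,"rx": 0,"ry": 0,"rz": 0,"claw": 0},{"dx": -0.03,"dy": -0.45,"dz": -0.1,"rx": 0,"ry": 0,"rz": 0,"claw": 0},{"dx": -0.03,"dy": -0.3,"dz": 0,"rx": 0,"ry": 0,"rz": 0,"claw": 0},{"dx": 0,"dy": 0,"dz": 0,"rx": 0,"ry": 0,"rz": 0,"claw": 0},{"dx": 0,"dy": 0,"dz": 0,"rx": 0,"ry": 0,"rz": 0,"claw": 0},{"dx": 0,"dy": 0,"dz": 0,"rx": 0,"ry": 0,"rz": 0,"claw": 0}])

```text
time_s: 18.45
ee_pos: [0.4988, 0.0556, 0.1996]
eef_rot: [3.141, -0.0, -3.141]
force: [0.4, 0.7, -0.6]
grip_width: 0.0941
grip_force: 0.0
```

```bash
python3 - <<'E'
from h import *
c=shot('wrist'); save('w3.png',c); P=cloud(c); np.savez('w3.npz',P=P,img=c['img'])
q=blob(P,(.520,.0555),.035,.024,.04); print('ring',enc(q),np.median(q[:,2]))
ctr=np.array(enc(q)[0])/1000
a=np.degrees(np.arctan2(q[:,1]-ctr[1],q[:,0]-ctr[0])); r=np.hypot(q[:,0]-ctr[0],q[:,1]-ctr[1])
h,e=np.histogram(a[(r>.014)&(r<.024)],bins=36,range=(-180,180)); print(h)
# slot: low-pixel direction via bins of 3 deg around gap
s=np.sort(a[(r>.015)&(r<.024)]); s=np.r_[s,s[0]+360]; g=np.diff(s); k=g.argmax(); print('gap',s[k],s[k+1],(s[k]+s[k+1])/2)
q2=P[(P[...,2]>.05)&(P[...,2]<.12)&(P[...,1]>.18)&(P[...,1]<.41)&(P[...,0]<.56)]; print(len(q2))
E
```

```text
ring (array([519.8,  56. ]), 25.2, 1113) 0.030241098956912515
[26 28 27 25 29 29 27 27 28 26 27 29 25 25 23 23 19  1  0  0  4 18 27 26
 27 28 26 27 24 29 28 28 30 27 28 32]
gap -7.194281302532024 27.031179902597806 9.918449300032892
5175
```

View pics/w3.png

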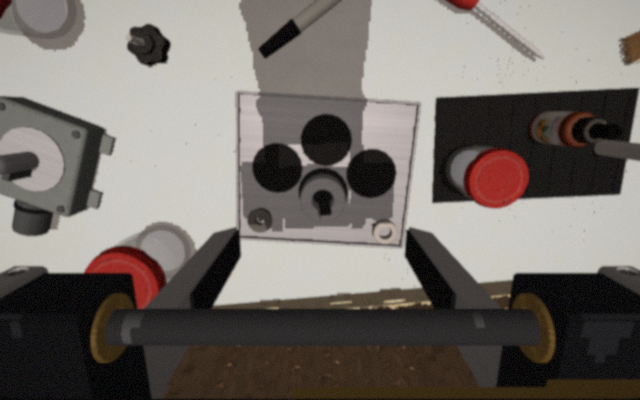

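All three stand on the mat: jar (497,177), bottle (585,130), post partly behind the finger at (620,148). The ring at (322,190) is free, centred at (0.520,0.056), with its slot at yaw +10°. I'll grip it across the slot.

Request:
step_arm(plan=[{"dx": -0.21,"dy": 0.004,"dz": 0,"rx": 0,"ry": 0,"rz": 0,"claw": 0.28},{"dx": 0,"dy": 0,"dz": 0.3,"rx": 0,"ry": 0,"rz": -0.06,"claw": 0.28},{"dx": 0,"dy": 0,"dz": 0.3,"rx": 0,"ry": 0,"rz": -0.05,"claw": 0.28},{"dx": 0,"dy": 0,"dz": 0.3,"rx": 0,"ry": 0,"rz": 0,"claw": 0.28},{"dx": 0,"dy": 0,"dz": 0.3,"rx": 0,"ry": 0,"rz": 0,"claw": 0.28},{"dx": 0,"dy": 0,"dz": 0.2,"rx": 0,"ry": 0,"rz": 0,"claw": 0.28},{"dx": 0,"dy": 0,"dz": 0.1,"rx": 0,"ry": 0,"rz": 0,"claw": 0.28},{"dx": 0,"dy": 0,"dz": 0,"rx": 0,"ry": 0,"rz": 0,"claw": 0.28},{"dx": 0,"dy": 0,"dz": 0,"rx": 0,"ry": 0,"rz": 0,"claw": 0.28}])

```text
time_s: 19.4
ee_pos: [0.5204, 0.0556, 0.0506]
eef_rot: [-3.141, 0.001, -2.968]
force: [0.9, 0.2, 0.1]
grip_width: 0.0676
grip_force: 0.0
```

Request:
step_arm(plan=[{"dx": 0,"dy": 0,"dz": 0.14,"rx": 0,"ry": 0,"rz": 0,"claw": 0.28},{"dx": 0,"dy": 0,"dz": 0.1,"rx": 0,"ry": 0,"rz": 0,"claw": 0.28},{"dx": 0,"dy": 0,"dz": 0,"rx": 0,"ry": 0,"rz": 0,"claw": 0.28},{"dx": 0,"dy": 0,"dz": 0,"rx": 0,"ry": 0,"rz": 0,"claw": 0.8},{"dx": 0,"dy": 0,"dz": 0,"rx": 0,"ry": 0,"rz": 0,"claw": 1},{"dx": 0,"dy": 0,"dz": 0,"rx": 0,"ry": 0,"rz": 0,"claw": 1},{"dx": 0,"dy": 0,"dz": 0,"rx": 0,"ry": 0,"rz": 0,"claw": 1},{"dx": 0,"dy": 0,"dz": 0,"rx": 0,"ry": 0,"rz": 0,"claw": 1}], grip_force=25)

```text
time_s: 20.2
ee_pos: [0.52, 0.0552, 0.0259]
eef_rot: [-3.142, 0.0, -2.969]
force: [-0.4, -0.3, 0.6]
grip_width: 0.0311
grip_force: 0.0
```

```bash
python3 - <<'E'
from h import *
o=telemetry.get_obs(); print(o['time_s'],o['ee_pos'],o['grip_width'],o['grip_force'])
c=shot('wrist'); save('w4.png',c)
s=shot('side'); P=cloud(s); cv2.imwrite('pics/s4.png',cv2.hconcat([cv2.resize(s['img'][170:270,225:375,::-1],(600,400),interpolation=cv2.INTER_CUBIC)]))
a=cv2.imread('pics/w4.png'); cv2.imwrite('pics/m4.png',cv2.vconcat([cv2.imread('pics/s4.png')[:,:, :][:300], cv2.resize(a[100:340,140:540],(600,300))]))
E
```

```text
20.2 [0.52001421 0.05517246 0.02591724] 0.031094833747420662 0.0
```

View pics/m4.png

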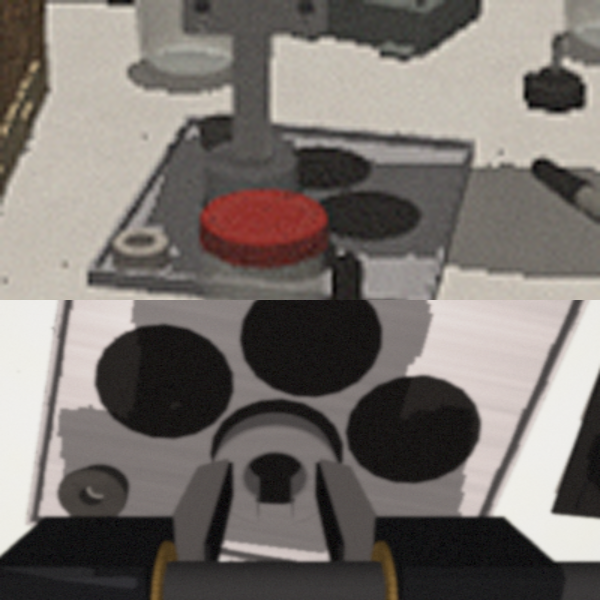

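The fingers have closed to 31 mm beside the ring, whose bore shows at crop (275,478). It seems to have slipped towards -x rather than being gripped. I'll open, rise and look again.

Request:
step_arm(plan=[{"dx": 0,"dy": 0,"dz": 0,"rx": 0,"ry": 0,"rz": 0,"claw": 0},{"dx": 0,"dy": 0,"dz": 0,"rx": 0,"ry": 0,"rz": 0,"claw": 0},{"dx": 0,"dy": 0,"dz": 0,"rx": 0,"ry": 0,"rz": 0,"claw": 0},{"dx": 0,"dy": 0,"dz": 0,"rx": 0,"ry": 0,"rz": 0,"claw": 0},{"dx": 0,"dy": 0,"dz": -0.3,"rx": 0,"ry": 0,"rz": 0,"claw": 0},{"dx": 0,"dy": 0,"dz": -0.4,"rx": 0,"ry": 0,"rz": 0,"claw": 0},{"dx": 0,"dy": 0,"dz": -0.5,"rx": 0,"ry": 0,"rz": 0,"claw": 0},{"dx": 0,"dy": 0,"dz": -0.3,"rx": 0,"ry": 0,"rz": 0,"claw": 0},{"dx": 0,"dy": 0,"dz": 0,"rx": 0,"ry": 0,"rz": 0,"claw": 0},{"dx": 0,"dy": 0,"dz": 0,"rx": 0,"ry": 0,"rz": 0,"claw": 0}])

```text
time_s: 21.3
ee_pos: [0.5199, 0.0552, 0.1757]
eef_rot: [-3.142, 0.001, -2.969]
force: [-0.6, 0.6, -0.6]
grip_width: 0.0937
grip_force: 0.0
```

```bash
cat >> h.py <<'E'
def ringm(P,g):
    q=blob(P,g,.04,.024,.04); ctr=np.array(enc(q)[0])/1000
    a=np.degrees(np.arctan2(q[:,1]-ctr[1],q[:,0]-ctr[0])); r=np.hypot(q[:,0]-ctr[0],q[:,1]-ctr[1])
    s=np.sort(a[(r>.014)&(r<.024)]); s=np.r_[s,s[0]+360]; g=np.diff(s); k=g.argmax()
    return enc(q),np.median(q[:,2]),q[:,2].min(),q[:,2].max(),'slot',s[k],s[k+1],(s[k]+s[k+1])/2
E
python3 - <<'E'
from h import *
o=telemetry.get_obs(); print(o['ee_pos'],o['eef_rot'],o['grip_width'])
c=shot('wrist'); P=cloud(c); cv2.imwrite('pics/w5.png',c['img'][60:320,200:460,::-1])
m=blob(P,(.51,.056),.06,.024,.04); g=np.median(m[:,:2],0); print(len(m),g); print(ringm(P,g))
E
```

```text
[0.51990982 0.05520152 0.1756597 ] [-3.14151995e+00  5.33806396e-04 -2.96859961e+00] 0.09371480039968035
1310 [0.51512571 0.05237642]
((array([519.9,  55.9]), 25.2, 1310), np.float64(0.030258047345233963), np.float64(0.024159945687141193), np.float64(0.03236892504018296), 'slot', np.float64(-7.551337054018372), np.float64(27.62008687262664), np.float64(10.034374909304134))
```

View pics/w5.png

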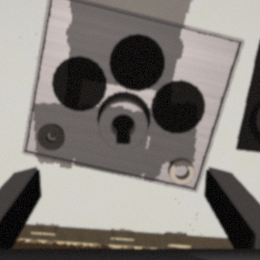

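```bash
python3 - <<'E'
from h import *
print(ctrl, [(k,getattr(ctrl,k)) for k in dir(ctrl) if not k.startswith('__')])
for n in ('side','scene'):
    P=cloud(shot(n)); q=blob(P,(.52,.055),.075,.11,.25); print(n,len(q))
    for s in (-1,1):
        f=q[(q[:,1]-.055)*s>.03]
        if len(f): print(s,'zmin',np.sort(f[:,2])[:8].round(4), 'at tip x',f[f[:,2]<f[:,2].min()+.02][:,0].min().round(4),f[f[:,2]<f[:,2].min()+.02][:,0].max().round(4),'y',f[f[:,2]<f[:,2].min()+.02][:,1].min().round(4),f[f[:,2]<f[:,2].min()+.02][:,1].max().round(4))
E
```

```text
<Robot object at 0x7fb22c2341a0> [('MotionError', <class 'station.MotionError'>), ('tcp_to_tips', 0.017)]
side 339
1 zmin [0.1825 0.1826 0.183  0.1831 0.1832 0.1833 0.1836 0.1836] at tip x 0.5012 0.5194 y 0.1019 0.1152
scene 307
-1 zmin [0.1842 0.1856 0.1856 0.1859 0.1871 0.1871 0.1883 0.1897] at tip x 0.5156 0.5382 y -0.0052 0.0074
1 zmin [0.1811 0.1821 0.1831 0.1834 0.1837 0.1849 0.1861 0.1861] at tip x 0.4976 0.5163 y 0.0985 0.1125
```

The side camera shows the fingertips about 6 mm above the reported TCP z, not 17 mm below it. My grips were therefore higher than intended, and the fingers closed just above the ring, which has not moved. I'll go about 22 mm lower and watch the force.

Request:
step_arm(plan=[{"dx": 0,"dy": 0.007,"dz": 0.3,"rx": 0,"ry": 0,"rz": 0,"claw": 0.28},{"dx": 0,"dy": 0,"dz": 0.4,"rx": 0,"ry": 0,"rz": 0,"claw": 0.28},{"dx": 0,"dy": 0,"dz": 0.4,"rx": 0,"ry": 0,"rz": 0,"claw": 0.28},{"dx": 0,"dy": 0,"dz": 0.2,"rx": 0,"ry": 0,"rz": 0,"claw": 0.28},{"dx": 0,"dy": 0,"dz": 0.15,"rx": 0,"ry": 0,"rz": 0,"claw": 0.28},{"dx": 0,"dy": 0,"dz": 0.1,"rx": 0,"ry": 0,"rz": 0,"claw": 0.28},{"dx": 0,"dy": 0,"dz": 0.05,"rx": 0,"ry": 0,"rz": 0,"claw": 0.28},{"dx": 0,"dy": 0,"dz": 0.05,"rx": 0,"ry": 0,"rz": 0,"claw": 0.28},{"dx": 0,"dy": 0,"dz": 0,"rx": 0,"ry": 0,"rz": 0,"claw": 0.28},{"dx": 0,"dy": 0,"dz": 0,"rx": 0,"ry": 0,"rz": 0,"claw": 0.28}])

```text
time_s: 22.45
ee_pos: [0.5201, 0.0559, 0.0112]
eef_rot: [-3.142, 0.001, -2.969]
force: [0.3, 0.1, -0.5]
grip_width: 0.0678
grip_force: 0.0
```

```bash
python3 - <<'E'
from h import *
o=telemetry.get_obs(); print(o['ee_pos'],o['grip_width'],o['force'])
s=shot('scene'); P=cloud(s)
for n,s in(('scene',s),('side',shot('side'))):
    P=cloud(s)
    q=blob(P,(.52,.055),.075,.012,.06)
    for sg in (-1,1):
        f=q[((q[:,1]-.055)*sg>.032)&(abs(q[:,0]-.52)<.02)]
        if len(f): print(n,sg,np.sort(f[:,2])[:6].round(4))
s=shot('side'); cv2.imwrite('pics/s6.png',cv2.resize(s['img'][170:270,225:375,::-1],(600,400),interpolation=cv2.INTER_CUBIC))
E
```

```text
[0.52010176 0.05590688 0.0112088 ] 0.06777288388791979 [ 0.25045192  0.09819145 -0.49860542]
scene -1 [0.0155 0.0164 0.0167 0.017  0.0172 0.0172]
scene 1 [0.0181 0.0197 0.0211 0.0219 0.0225 0.0227]
side -1 [0.0242 0.0273 0.0293 0.0328 0.0351 0.0373]
side 1 [0.034  0.0342 0.0346 0.0346 0.0349 0.0353]
```

View pics/s6.png

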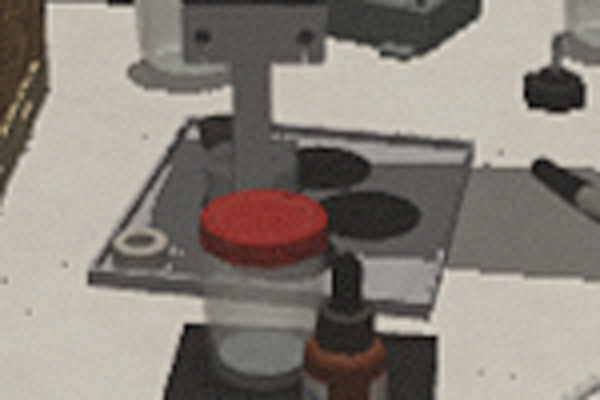

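Fingertips are at about z 0.017, beside the ring and with no force. I'll lower 6 mm and close.

Request:
step_arm(plan=[{"dx": 0,"dy": 0,"dz": 0.06,"rx": 0,"ry": 0,"rz": 0,"claw": 0.28},{"dx": 0,"dy": 0,"dz": 0,"rx": 0,"ry": 0,"rz": 0,"claw": 0.28},{"dx": 0,"dy": 0,"dz": 0,"rx": 0,"ry": 0,"rz": 0,"claw": 0.6},{"dx": 0,"dy": 0,"dz": 0,"rx": 0,"ry": 0,"rz": 0,"claw": 1},{"dx": 0,"dy": 0,"dz": 0,"rx": 0,"ry": 0,"rz": 0,"claw": 1},{"dx": 0,"dy": 0,"dz": 0,"rx": 0,"ry": 0,"rz": 0,"claw": 1},{"dx": 0,"dy": 0,"dz": 0,"rx": 0,"ry": 0,"rz": 0,"claw": 1}])

```text
time_s: 23.3
ee_pos: [0.5199, 0.0559, 0.0048]
eef_rot: [-3.142, 0.0, -2.969]
force: [-0.9, -0.4, -0.2]
grip_width: 0.0498
grip_force: 25.0
```

Ring gripped (49.8 mm). I'll lift it, move towards the drive and take a close view with the ring held.

Request:
step_arm(plan=[{"dx": 0,"dy": 0,"dz": -0.2,"rx": 0,"ry": 0,"rz": 0,"claw": 1},{"dx": 0,"dy": 0,"dz": -0.45,"rx": 0,"ry": 0,"rz": 0,"claw": 1},{"dx": 0,"dy": 0,"dz": -0.45,"rx": 0,"ry": 0,"rz": 0,"claw": 1},{"dx": 0,"dy": 0,"dz": -0.45,"rx": 0,"ry": 0,"rz": 0,"claw": 1},{"dx": 0,"dy": 0,"dz": -0.45,"rx": 0,"ry": 0,"rz": 0,"claw": 1},{"dx": 0.1,"dy": -0.4,"dz": 0,"rx": 0,"ry": 0,"rz": 0,"claw": 1},{"dx": 0.1,"dy": -0.4,"dz": 0,"rx": 0,"ry": 0,"rz": 0,"claw": 1},{"dx": 0.1,"dy": -0.4,"dz": 0,"rx": 0,"ry": 0,"rz": 0,"claw": 1},{"dx": 0.1,"dy": -0.4,"dz": 0,"rx": 0,"ry": 0,"rz": 0,"claw": 1},{"dx": 0.1,"dy": -0.4,"dz": 0,"rx": 0,"ry": 0,"rz": 0,"claw": 1}])

```text
time_s: 24.3
ee_pos: [0.5045, -0.1513, 0.2047]
eef_rot: [3.142, -0.0, -2.968]
force: [0.3, 0.1, -1.7]
grip_width: 0.0499
grip_force: 25.0
```

Request:
step_arm(plan=[{"dx": 0.1,"dy": -0.45,"dz": 0,"rx": 0,"ry": 0,"rz": 0,"claw": 1},{"dx": 0,"dy": 0,"dz": 0,"rx": 0,"ry": 0,"rz": 0.07,"claw": 1},{"dx": 0,"dy": 0,"dz": 0,"rx": 0,"ry": 0,"rz": 0.07,"claw": 1},{"dx": 0,"dy": 0,"dz": 0,"rx": 0,"ry": 0,"rz": 0.07,"claw": 1},{"dx": 0,"dy": 0,"dz": 0,"rx": 0,"ry": 0,"rz": 0.07,"claw": 1},{"dx": 0,"dy": 0,"dz": 0,"rx": 0,"ry": 0,"rz": 0,"claw": 1},{"dx": 0,"dy": 0,"dz": 0,"rx": 0,"ry": 0,"rz": 0,"claw": 1}])

```text
time_s: 25.0
ee_pos: [0.5028, -0.1957, 0.2046]
eef_rot: [3.142, -0.0, 2.878]
force: [-0.2, -0.3, -1.2]
grip_width: 0.0503
grip_force: 25.0
```

```bash
cat > dr.py <<'E'
from h import *
def drive(P):
    g=np.array([.475,-.248])
    out={}
    for z in [(.045,.060),(.066,.074),(.0745,.079)]:
        q=blob(P,g,.03,*z); out[z]=(enc(q) if len(q)>5 else len(q))
    return out
E
python3 - <<'E'
from dr import *
o=telemetry.get_obs(); print(o['ee_pos'],o['eef_rot'],o['grip_width'])
c=shot('wrist'); P=cloud(c); save('w7.png',c); np.savez('w7.npz',P=P,img=c['img'])
for k,v in drive(P).items(): print(k,v)
# gearbox top: minAreaRect of z .031-.0345 excluding motor by largest near-planar comp
m=((P[...,2]>.0315)&(P[...,2]<.0365)&(np.hypot(P[...,0]-.475,P[...,1]+.248)<.078)).astype(np.uint8)
m=cv2.morphologyEx(m,cv2.MORPH_OPEN,np.ones((5,5)))
print(cv2.minAreaRect((P[m>0][:,:2]*1000).astype(np.float32)))
# held ring
q=blob(P,o['ee_pos'][:2],.035,.19,.26); print('held z',np.percentile(q[:,2],[5,50,95]) if len(q) else 0)
E
```

```text
[ 0.50282915 -0.19573075  0.20464326] [ 3.14157911e+00 -2.66067250e-04  2.87815181e+00] 0.05031407360623785
(0.045, 0.06) (array([ 479.1, -249.3]), 13.0, 64)
(0.066, 0.074) (array([ 474.7, -248.8]), 8.8, 110)
(0.0745, 0.079) (array([ 474.6, -248.3]), 7.3, 153)
((484.1523132324219, -252.69442749023438), (92.02784729003906, 121.37440490722656), 68.42723083496094)
held z [0.21304883 0.23003413 0.25437162]
```

View pics/w7.png

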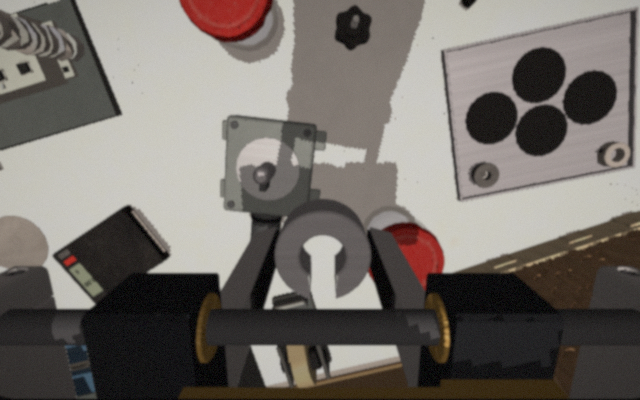

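```bash
python3 - <<'E'
from h import *
for f in ('w7.npz','w2.npz'):
    P=np.load(f)['P']; s=np.array([.4746,-.2485])
    m=(P[...,2]>.031)&(P[...,2]<.037)&(np.hypot(P[...,0]-s[0],P[...,1]-s[1])<.085); q=P[m][:,:2]-s
    for y in (-24,-20,-16):
        t=np.radians(y); R=np.array([[np.cos(t),np.sin(t)],[-np.sin(t),np.cos(t)]]); p=q@R.T
        # side edges y=+-47: extremes per x-bin
        o=[]
        for sg in (1,-1):
            xs=np.arange(-.04,.041,.008); e=[np.percentile(sg*p[abs(p[:,0]-x)<.004][:,1],98) for x in xs]
            k=np.polyfit(xs,np.array(e)*sg,1); o.append((round(y+np.degrees(np.arctan(k[0])),1),round(k[1]*1000,1)))
        ys=np.arange(-.035,.036,.007); e=[p[abs(p[:,1]-v)<.0035][:,0].min() for v in ys]; k=np.polyfit(ys,e,1)
        print(f,y,o,'front',round(y-np.degrees(np.arctan(k[0])),1),round(k[1]*1000,1))
o=telemetry.get_obs(); d=s-o['ee_pos'][:2]; yaw=o['eef_rot'][2]
print('delta',d, 'tool', d@[np.cos(yaw),np.sin(yaw)], d@[np.sin(yaw),-np.cos(yaw)], np.degrees(yaw))
E
```

```text
w7.npz -24 [(np.float64(-26.9), np.float64(42.6)), (np.float64(-21.7), np.float64(-44.4))] front -21.8 -50.9
w7.npz -20 [(np.float64(-25.3), np.float64(43.0)), (np.float64(-21.6), np.float64(-44.4))] front -22.0 -50.9
w7.npz -16 [(np.float64(-24.0), np.float64(43.6)), (np.float64(-21.6), np.float64(-44.5))] front -21.9 -51.1
w2.npz -24 [(np.float64(-21.3), np.float64(45.1)), (np.float64(-22.1), np.float64(-43.8))] front -21.6 -51.1
w2.npz -20 [(np.float64(-21.2), np.float64(45.0)), (np.float64(-22.0), np.float64(-43.8))] front -21.5 -51.0
w2.npz -16 [(np.float64(-21.3), np.float64(45.3)), (np.float64(-21.7), np.float64(-44.1))] front -21.7 -51.4
delta [-0.02823602 -0.05277824] tool 0.013504204660187112 -0.058313391179333915 164.89220708944967
```

Drive yaw is -21.7° and the shaft is at (0.4746,-0.2485), so the tool needs yaw 158.3°. I'll move over the shaft, turn, and descend to just above the tip.

Request:
step_arm(plan=[{"dx": 0.065,"dy": -0.29,"dz": 0,"rx": 0,"ry": 0,"rz": 0,"claw": 1},{"dx": 0.07,"dy": -0.293,"dz": 0,"rx": 0,"ry": 0,"rz": 0,"claw": 1},{"dx": 0,"dy": 0,"dz": 0.3,"rx": 0,"ry": 0,"rz": 0.073,"claw": 1},{"dx": 0,"dy": 0,"dz": 0.4,"rx": 0,"ry": 0,"rz": 0,"claw": 1},{"dx": 0,"dy": 0,"dz": 0.3,"rx": 0,"ry": 0,"rz": 0,"claw": 1},{"dx": 0,"dy": 0,"dz": 0.1,"rx": 0,"ry": 0,"rz": 0,"claw": 1},{"dx": 0,"dy": 0,"dz": 0,"rx": 0,"ry": 0,"rz": 0,"claw": 1},{"dx": 0,"dy": 0,"dz": 0,"rx": 0,"ry": 0,"rz": 0,"claw": 1},{"dx": 0,"dy": 0,"dz": 0,"rx": 0,"ry": 0,"rz": 0,"claw": 1}])

```text
time_s: 25.95
ee_pos: [0.4753, -0.2489, 0.0964]
eef_rot: [-3.141, 0.003, 2.761]
force: [-0.5, 0.0, -1.3]
grip_width: 0.0498
grip_force: 25.0
```

```bash
python3 - <<'E'
from h import *
o=telemetry.get_obs(); print(o['ee_pos'],np.degrees(o['eef_rot'])); yaw=o['eef_rot'][2]
d=np.array([.4746,-.2485])-o['ee_pos'][:2]; print('tool', d@[np.cos(yaw),np.sin(yaw)], d@[np.sin(yaw),-np.cos(yaw)])
c=shot('wrist'); P=cloud(c); cv2.imwrite('pics/w8.png',cv2.resize(c['img'][150:330,220:440,::-1],(660,540),interpolation=cv2.INTER_CUBIC))
E
```

```text
[ 0.47527357 -0.24888273  0.09643979] [-1.79974126e+02  1.51784235e-01  1.58170905e+02]
tool 0.0007675877684886398 0.00010482988628641776
```

View pics/w8.png

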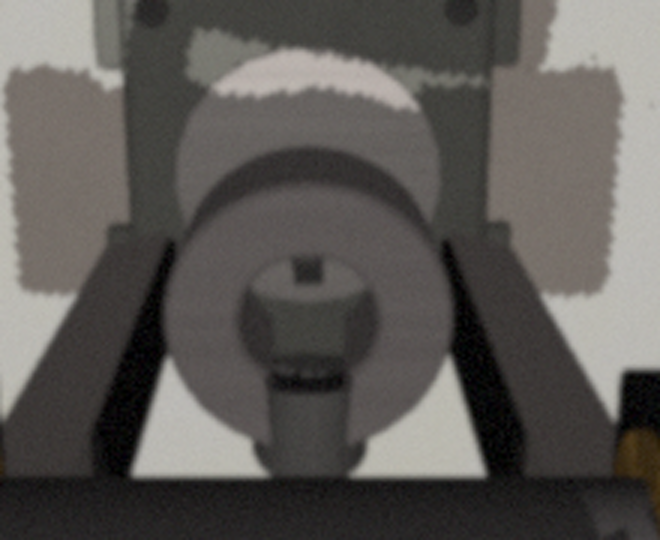

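The key at (308,270) and the slot at (308,420) are aligned, and the motor shows through the slot. I'll lower it.

Request:
step_arm(plan=[{"dx": 0.007,"dy": 0,"dz": 0.1,"rx": 0,"ry": 0,"rz": 0,"claw": 1},{"dx": 0,"dy": 0,"dz": 0.1,"rx": 0,"ry": 0,"rz": 0,"claw": 1},{"dx": 0,"dy": 0,"dz": 0.1,"rx": 0,"ry": 0,"rz": 0,"claw": 1},{"dx": 0,"dy": 0,"dz": 0,"rx": 0,"ry": 0,"rz": 0,"claw": 1}])

```text
time_s: 26.4
ee_pos: [0.4731, -0.2477, 0.0629]
eef_rot: [3.141, -0.003, 2.76]
force: [0.7, 0.7, -1.9]
grip_width: 0.0497
grip_force: 25.0
```

Request:
step_arm(plan=[{"dx": 0,"dy": 0,"dz": 0.07,"rx": 0,"ry": 0,"rz": 0,"claw": 1},{"dx": 0,"dy": 0,"dz": 0.06,"rx": 0,"ry": 0,"rz": 0,"claw": 1},{"dx": 0,"dy": 0,"dz": 0.06,"rx": 0,"ry": 0,"rz": 0,"claw": 1},{"dx": 0,"dy": 0,"dz": 0.05,"rx": 0,"ry": 0,"rz": 0,"claw": 1},{"dx": 0,"dy": 0,"dz": 0,"rx": 0,"ry": 0,"rz": 0,"claw": 1}])

```text
time_s: 26.9
ee_pos: [0.4735, -0.2481, 0.04]
eef_rot: [3.141, -0.001, 2.76]
force: [0.2, -0.2, -1.8]
grip_width: 0.0501
grip_force: 25.0
```

Request:
step_arm(plan=[{"dx": 0,"dy": 0,"dz": 0.03,"rx": 0,"ry": 0,"rz": 0,"claw": 1},{"dx": 0,"dy": 0,"dz": 0,"rx": 0,"ry": 0,"rz": 0,"claw": 1},{"dx": 0,"dy": 0,"dz": 0,"rx": 0,"ry": 0,"rz": 0,"claw": 0.4},{"dx": 0,"dy": 0,"dz": 0,"rx": 0,"ry": 0,"rz": 0,"claw": 0.25},{"dx": 0,"dy": 0,"dz": 0,"rx": 0,"ry": 0,"rz": 0,"claw": 0.2},{"dx": 0,"dy": 0,"dz": 0,"rx": 0,"ry": 0,"rz": 0,"claw": 0.2},{"dx": 0,"dy": 0,"dz": -0.2,"rx": 0,"ry": 0,"rz": 0,"claw": 0.1},{"dx": 0,"dy": 0,"dz": -0.4,"rx": 0,"ry": 0,"rz": 0,"claw": 0},{"dx": 0,"dy": 0,"dz": -0.4,"rx": 0,"ry": 0,"rz": 0,"claw": 0},{"dx": 0,"dy": 0,"dz": -0.45,"rx": 0,"ry": 0,"rz": 0,"claw": 0}])

```text
time_s: 27.9
ee_pos: [0.4734, -0.2479, 0.184]
eef_rot: [3.141, -0.001, 2.76]
force: [0.0, -0.6, 0.7]
grip_width: 0.0937
grip_force: 0.0
```

```bash
python3 - <<'E'
from h import *
o=telemetry.get_obs(); print(o['ee_pos'],o['eef_rot'],o['grip_width'])
c=shot('wrist'); P=cloud(c)
q=blob(P,(.4746,-.2485),.03,.045,.075); r=np.hypot(q[:,0]-.4746,q[:,1]+.2485); q=q[r>.0125]
print('ring',enc(q),np.percentile(q[:,2],[5,50,95]))
S=cloud(shot('scene'))
print('jar',enc(blob(S,(.487,.22),.05,.07,.09)),'bot',enc(blob(S,(.442,.30),.03,.095,.115)),'post',enc(blob(S,(.465,.37),.02,.055,.07)))
E
```

```text
[ 0.47340147 -0.24794587  0.18396666] [ 3.14143595e+00 -1.03186679e-03  2.76011211e+00] 0.09373635264898979
ring (array([ 473.8, -248.2]), 25.2, 1540) [0.05742927 0.06123135 0.06253091]
jar (array([484.9, 219.9]), 32.7, 222) bot (array([0., 0.]), 0.0, 0) post (array([0., 0.]), 0.0, 0)
```

The ring is seated: top at z 0.062, within 1 mm of the axis. Now the jar goes back; I'll return to the mat.

Request:
step_arm(plan=[{"dx": 0,"dy": 0,"dz": 0,"rx": 0,"ry": 0,"rz": -0.081,"claw": 0},{"dx": 0,"dy": 0,"dz": 0,"rx": 0,"ry": 0,"rz": -0.081,"claw": 0},{"dx": 0,"dy": 0,"dz": 0,"rx": 0,"ry": 0,"rz": -0.081,"claw": 0},{"dx": 0,"dy": 0.4,"dz": 0,"rx": 0,"ry": 0,"rz": 0,"claw": 0},{"dx": 0,"dy": 0.45,"dz": 0,"rx": 0,"ry": 0,"rz": 0,"claw": 0},{"dx": 0,"dy": 0.45,"dz": 0,"rx": 0,"ry": 0,"rz": 0,"claw": 0},{"dx": 0,"dy": 0.45,"dz": 0,"rx": 0,"ry": 0,"rz": 0,"claw": 0},{"dx": 0,"dy": 0.45,"dz": 0,"rx": 0,"ry": 0,"rz": 0,"claw": 0},{"dx": 0,"dy": 0.45,"dz": 0,"rx": 0,"ry": 0,"rz": 0,"claw": 0},{"dx": -0.14,"dy": 0.45,"dz": 0,"rx": 0,"ry": 0,"rz": 0,"claw": 0}])

```text
time_s: 29.0
ee_pos: [0.4869, 0.0636, 0.1826]
eef_rot: [-3.142, 0.0, -3.141]
force: [0.5, -0.1, -0.2]
grip_width: 0.0938
grip_force: 0.0
```

Request:
step_arm(plan=[{"dx": 0,"dy": 0.45,"dz": 0,"rx": 0,"ry": 0,"rz": 0,"claw": 0},{"dx": 0,"dy": 0.45,"dz": 0,"rx": 0,"ry": 0,"rz": 0,"claw": 0},{"dx": 0,"dy": 0.45,"dz": 0,"rx": 0,"ry": 0,"rz": 0,"claw": 0},{"dx": 0,"dy": 0.22,"dz": 0,"rx": 0,"ry": 0,"rz": 0,"claw": 0},{"dx": 0,"dy": 0,"dz": 0,"rx": 0,"ry": 0,"rz": 0,"claw": 0},{"dx": 0,"dy": 0,"dz": 0,"rx": 0,"ry": 0,"rz": 0,"claw": 0},{"dx": 0,"dy": 0,"dz": 0,"rx": 0,"ry": 0,"rz": 0,"claw": 0}])

```text
time_s: 29.7
ee_pos: [0.4878, 0.2177, 0.1825]
eef_rot: [-3.141, -0.0, 3.141]
force: [-0.4, 0.3, -0.8]
grip_width: 0.0939
grip_force: 0.0
```

```bash
python3 - <<'E'
from h import *
o=telemetry.get_obs(); print(o['ee_pos'],o['eef_rot'],o['grip_width'])
P=cloud(shot('wrist'))
for n,g,z in (('jar',(.487,.22),(.065,.09)),('bot',(.442,.30),(.09,.115)),('post',(.465,.37),(.055,.075))):
    q=blob(P,g,.04,*z); print(n,len(q), enc(q) if len(q) else 0)
S=cloud(shot('side'))
for n,g,z in (('jar',(.487,.22),(.065,.09)),('bot',(.442,.30),(.09,.115)),('post',(.465,.37),(.055,.075))):
    q=blob(S,g,.04,*z); print(n,len(q), enc(q) if len(q) else 0)
E
```

```text
[0.48781664 0.21774215 0.18253488] [-3.14133836e+00 -2.71110662e-04  3.14078260e+00] 0.09387882943950765
jar 3109 (array([486.7, 219.9]), 28.7, 3109)
bot 242 (array([442.3, 300. ]), 6.8, 242)
post 314 (array([464.5, 370.3]), 8.8, 314)
jar 532 (array([487.1, 219.8]), 29.8, 532)
bot 68 (array([442.7, 301.3]), 5.7, 68)
post 109 (array([464.5, 369.9]), 9.3, 109)
```

Request:
step_arm(plan=[{"dx": 0.01,"dy": 0.02,"dz": 0.3,"rx": 0,"ry": 0,"rz": 0,"claw": 0},{"dx": 0,"dy": 0,"dz": 0.4,"rx": 0,"ry": 0,"rz": 0,"claw": 0},{"dx": 0,"dy": 0,"dz": 0.3,"rx": 0,"ry": 0,"rz": 0,"claw": 0},{"dx": 0,"dy": 0,"dz": 0.3,"rx": 0,"ry": 0,"rz": 0,"claw": 0},{"dx": 0,"dy": 0,"dz": 0.15,"rx": 0,"ry": 0,"rz": 0,"claw": 0},{"dx": 0,"dy": 0,"dz": 0.06,"rx": 0,"ry": 0,"rz": 0,"claw": 0},{"dx": 0,"dy": 0,"dz": 0,"rx": 0,"ry": 0,"rz": 0,"claw": 0},{"dx": 0,"dy": 0,"dz": 0,"rx": 0,"ry": 0,"rz": 0,"claw": 0}], grip_force=20)

```text
time_s: 30.6
ee_pos: [0.4873, 0.2207, 0.0327]
eef_rot: [3.141, 0.001, 3.141]
force: [-0.6, 0.8, 0.2]
grip_width: 0.0938
grip_force: 0.0
```

Request:
step_arm(plan=[{"dx": 0,"dy": 0,"dz": 0,"rx": 0,"ry": 0,"rz": 0,"claw": 1},{"dx": 0,"dy": 0,"dz": 0,"rx": 0,"ry": 0,"rz": 0,"claw": 1},{"dx": 0,"dy": 0,"dz": 0,"rx": 0,"ry": 0,"rz": 0,"claw": 1},{"dx": 0,"dy": 0,"dz": 0,"rx": 0,"ry": 0,"rz": 0,"claw": 1},{"dx": 0,"dy": 0,"dz": 0,"rx": 0,"ry": 0,"rz": 0,"claw": 1},{"dx": 0,"dy": 0,"dz": 0,"rx": 0,"ry": 0,"rz": 0,"claw": 1},{"dx": 0,"dy": 0,"dz": 0,"rx": 0,"ry": 0,"rz": 0,"claw": 1}])

```text
time_s: 31.3
ee_pos: [0.4868, 0.2208, 0.0318]
eef_rot: [3.142, 0.0, -3.141]
force: [0.5, -0.4, 1.3]
grip_width: 0.0567
grip_force: 20.0
```

Request:
step_arm(plan=[{"dx": 0,"dy": 0,"dz": -0.1,"rx": 0,"ry": 0,"rz": 0,"claw": 1},{"dx": 0,"dy": 0,"dz": -0.3,"rx": 0,"ry": 0,"rz": 0,"claw": 1},{"dx": 0,"dy": 0,"dz": -0.4,"rx": 0,"ry": 0,"rz": 0,"claw": 1},{"dx": 0,"dy": -0.3,"dz": 0,"rx": 0,"ry": 0,"rz": 0,"claw": 1},{"dx": 0,"dy": -0.4,"dz": 0,"rx": 0,"ry": 0,"rz": 0,"claw": 1},{"dx": 0,"dy": -0.4,"dz": 0,"rx": 0,"ry": 0,"rz": 0,"claw": 1},{"dx": 0,"dy": -0.4,"dz": 0,"rx": 0,"ry": 0,"rz": 0,"claw": 1},{"dx": 0,"dy": -0.4,"dz": 0,"rx": 0,"ry": 0,"rz": 0,"claw": 1},{"dx": 0,"dy": -0.275,"dz": 0,"rx": 0,"ry": 0,"rz": 0,"claw": 1},{"dx": 0,"dy": 0,"dz": 0,"rx": 0,"ry": 0,"rz": 0,"claw": 1}])

```text
time_s: 32.3
ee_pos: [0.4866, 0.0007, 0.1123]
eef_rot: [-3.141, 0.0, 3.139]
force: [-0.7, 1.4, -3.4]
grip_width: 0.0566
grip_force: 20.0
```

Request:
step_arm(plan=[{"dx": 0,"dy": 0,"dz": 0.2,"rx": 0,"ry": 0,"rz": 0,"claw": 1},{"dx": 0,"dy": 0,"dz": 0.2,"rx": 0,"ry": 0,"rz": 0,"claw": 1},{"dx": 0,"dy": 0,"dz": 0.2,"rx": 0,"ry": 0,"rz": 0,"claw": 1},{"dx": 0,"dy": 0,"dz": 0.08,"rx": 0,"ry": 0,"rz": 0,"claw": 1},{"dx": 0,"dy": 0,"dz": 0.04,"rx": 0,"ry": 0,"rz": 0,"claw": 1},{"dx": 0,"dy": 0,"dz": 0,"rx": 0,"ry": 0,"rz": 0,"claw": 1},{"dx": 0,"dy": 0,"dz": 0,"rx": 0,"ry": 0,"rz": 0,"claw": 1}])

```text
time_s: 33.0
ee_pos: [0.4872, 0.0034, 0.0406]
eef_rot: [-3.142, 0.001, -3.141]
force: [0.4, -0.0, -1.7]
grip_width: 0.0564
grip_force: 20.0
```

Request:
step_arm(plan=[{"dx": 0,"dy": 0,"dz": 0.04,"rx": 0,"ry": 0,"rz": 0,"claw": 1},{"dx": 0,"dy": 0,"dz": 0.02,"rx": 0,"ry": 0,"rz": 0,"claw": 1},{"dx": 0,"dy": 0,"dz": 0,"rx": 0,"ry": 0,"rz": 0,"claw": 1},{"dx": 0,"dy": 0,"dz": 0,"rx": 0,"ry": 0,"rz": 0,"claw": 0.3},{"dx": 0,"dy": 0,"dz": 0,"rx": 0,"ry": 0,"rz": 0,"claw": 0.2},{"dx": 0,"dy": 0,"dz": 0,"rx": 0,"ry": 0,"rz": 0,"claw": 0.1},{"dx": 0,"dy": 0,"dz": 0,"rx": 0,"ry": 0,"rz": 0,"claw": 0.1},{"dx": 0,"dy": 0,"dz": -0.4,"rx": 0,"ry": 0,"rz": 0,"claw": 0.1},{"dx": 0,"dy": 0,"dz": -0.5,"rx": 0,"ry": 0,"rz": 0,"claw": 0.1},{"dx": 0,"dy": 0,"dz": -0.5,"rx": 0,"ry": 0,"rz": 0,"claw": 0.48}])

```text
time_s: 34.0
ee_pos: [0.4863, 0.0033, 0.1754]
eef_rot: [3.142, -0.001, -3.141]
force: [-0.3, -1.0, -0.1]
grip_width: 0.0791
grip_force: 0.0
```

Request:
step_arm(plan=[{"dx": 0.1,"dy": 0.45,"dz": 0,"rx": 0,"ry": 0,"rz": 0,"claw": 0.48},{"dx": 0.1,"dy": 0.45,"dz": 0,"rx": 0,"ry": 0,"rz": 0,"claw": 0.48},{"dx": 0.1,"dy": 0.45,"dz": 0,"rx": 0,"ry": 0,"rz": 0,"claw": 0.48},{"dx": 0.1,"dy": 0.45,"dz": 0,"rx": 0,"ry": 0,"rz": 0,"claw": 0.48},{"dx": 0.05,"dy": 0.45,"dz": 0,"rx": 0,"ry": 0,"rz": 0,"claw": 0.48},{"dx": 0,"dy": 0.45,"dz": 0,"rx": 0,"ry": 0,"rz": 0,"claw": 0.48},{"dx": 0,"dy": 0.27,"dz": 0,"rx": 0,"ry": 0,"rz": 0,"claw": 0.48},{"dx": 0,"dy": 0,"dz": 0,"rx": 0,"ry": 0,"rz": 0,"claw": 0.48},{"dx": 0,"dy": 0,"dz": 0,"rx": 0,"ry": 0,"rz": 0,"claw": 0.48}])

```text
time_s: 34.9
ee_pos: [0.4415, 0.3002, 0.1734]
eef_rot: [-3.141, -0.0, -3.14]
force: [0.4, 0.1, -0.4]
grip_width: 0.049
grip_force: 0.0
```

Request:
step_arm(plan=[{"dx": -0.008,"dy": 0,"dz": 0.3,"rx": 0,"ry": 0,"rz": 0,"claw": 0.48},{"dx": 0,"dy": 0,"dz": 0.4,"rx": 0,"ry": 0,"rz": 0,"claw": 0.48},{"dx": 0,"dy": 0,"dz": 0.3,"rx": 0,"ry": 0,"rz": 0,"claw": 0.48},{"dx": 0,"dy": 0,"dz": 0.25,"rx": 0,"ry": 0,"rz": 0,"claw": 0.48},{"dx": 0,"dy": 0,"dz": 0.12,"rx": 0,"ry": 0,"rz": 0,"claw": 0.48},{"dx": 0,"dy": 0,"dz": 0.06,"rx": 0,"ry": 0,"rz": 0,"claw": 0.48},{"dx": 0,"dy": 0,"dz": 0,"rx": 0,"ry": 0,"rz": 0,"claw": 0.48},{"dx": 0,"dy": 0,"dz": 0,"rx": 0,"ry": 0,"rz": 0,"claw": 0.48}], grip_force=10)

```text
time_s: 35.7
ee_pos: [0.4431, 0.3004, 0.0319]
eef_rot: [3.141, 0.001, 3.142]
force: [0.1, -0.4, 0.3]
grip_width: 0.0487
grip_force: 0.0
```

Request:
step_arm(plan=[{"dx": 0,"dy": 0,"dz": 0,"rx": 0,"ry": 0,"rz": 0,"claw": 1},{"dx": 0,"dy": 0,"dz": 0,"rx": 0,"ry": 0,"rz": 0,"claw": 1},{"dx": 0,"dy": 0,"dz": 0,"rx": 0,"ry": 0,"rz": 0,"claw": 1},{"dx": 0,"dy": 0,"dz": 0,"rx": 0,"ry": 0,"rz": 0,"claw": 1},{"dx": 0,"dy": 0,"dz": 0,"rx": 0,"ry": 0,"rz": 0,"claw": 1},{"dx": 0,"dy": 0,"dz": 0,"rx": 0,"ry": 0,"rz": 0,"claw": 1}])

```text
time_s: 36.3
ee_pos: [0.4428, 0.3004, 0.0312]
eef_rot: [3.141, 0.001, -3.141]
force: [-0.6, -1.6, 5.7]
grip_width: 0.0323
grip_force: 10.0
```

Request:
step_arm(plan=[{"dx": 0,"dy": 0,"dz": -0.2,"rx": 0,"ry": 0,"rz": 0,"claw": 1},{"dx": 0,"dy": 0,"dz": -0.4,"rx": 0,"ry": 0,"rz": 0,"claw": 1},{"dx": 0,"dy": 0,"dz": -0.4,"rx": 0,"ry": 0,"rz": 0,"claw": 1},{"dx": -0.03,"dy": -0.38,"dz": 0,"rx": 0,"ry": 0,"rz": 0,"claw": 1},{"dx": -0.03,"dy": -0.4,"dz": 0,"rx": 0,"ry": 0,"rz": 0,"claw": 1},{"dx": -0.03,"dy": -0.4,"dz": 0,"rx": 0,"ry": 0,"rz": 0,"claw": 1},{"dx": -0.03,"dy": -0.4,"dz": 0,"rx": 0,"ry": 0,"rz": 0,"claw": 1},{"dx": -0.03,"dy": -0.4,"dz": 0,"rx": 0,"ry": 0,"rz": 0,"claw": 1},{"dx": 0,"dy": -0.4,"dz": 0,"rx": 0,"ry": 0,"rz": 0,"claw": 1},{"dx": 0,"dy": 0,"dz": 0,"rx": 0,"ry": 0,"rz": 0,"claw": 1}])

```text
time_s: 37.3
ee_pos: [0.4574, 0.059, 0.1306]
eef_rot: [-3.141, -0.0, 3.138]
force: [-0.7, 1.5, -0.8]
grip_width: 0.0325
grip_force: 10.0
```

Request:
step_arm(plan=[{"dx": 0,"dy": 0,"dz": 0.3,"rx": 0,"ry": 0,"rz": 0,"claw": 1},{"dx": 0,"dy": 0,"dz": 0.3,"rx": 0,"ry": 0,"rz": 0,"claw": 1},{"dx": 0,"dy": 0,"dz": 0.2,"rx": 0,"ry": 0,"rz": 0,"claw": 1},{"dx": 0,"dy": 0,"dz": 0.08,"rx": 0,"ry": 0,"rz": 0,"claw": 1},{"dx": 0,"dy": 0,"dz": 0.04,"rx": 0,"ry": 0,"rz": 0,"claw": 1},{"dx": 0,"dy": 0,"dz": 0,"rx": 0,"ry": 0,"rz": 0,"claw": 1},{"dx": 0,"dy": 0,"dz": 0,"rx": 0,"ry": 0,"rz": 0,"claw": 1}])

```text
time_s: 38.0
ee_pos: [0.4581, 0.0624, 0.0396]
eef_rot: [3.142, 0.001, -3.141]
force: [0.9, 0.6, -0.9]
grip_width: 0.0321
grip_force: 10.0
```

Request:
step_arm(plan=[{"dx": 0,"dy": 0,"dz": 0.04,"rx": 0,"ry": 0,"rz": 0,"claw": 1},{"dx": 0,"dy": 0,"dz": 0.02,"rx": 0,"ry": 0,"rz": 0,"claw": 1},{"dx": 0,"dy": 0,"dz": 0,"rx": 0,"ry": 0,"rz": 0,"claw": 1},{"dx": 0,"dy": 0,"dz": 0,"rx": 0,"ry": 0,"rz": 0,"claw": 0.6},{"dx": 0,"dy": 0,"dz": 0,"rx": 0,"ry": 0,"rz": 0,"claw": 0.55},{"dx": 0,"dy": 0,"dz": 0,"rx": 0,"ry": 0,"rz": 0,"claw": 0.55},{"dx": 0,"dy": 0,"dz": -0.3,"rx": 0,"ry": 0,"rz": 0,"claw": 0.55},{"dx": 0,"dy": 0,"dz": -0.5,"rx": 0,"ry": 0,"rz": 0,"claw": 0.55},{"dx": 0,"dy": 0,"dz": -0.5,"rx": 0,"ry": 0,"rz": 0,"claw": 0.55},{"dx": 0,"dy": 0.3,"dz": -0.1,"rx": 0,"ry": 0,"rz": 0,"claw": 0.55}])

```text
time_s: 39.0
ee_pos: [0.4595, 0.0913, 0.1781]
eef_rot: [3.141, 0.008, 3.139]
force: [0.8, 0.2, -0.2]
grip_width: 0.0426
grip_force: 0.0
```

Request:
step_arm(plan=[{"dx": -0.02,"dy": 0.45,"dz": 0,"rx": 0,"ry": 0,"rz": 0,"claw": 0.55},{"dx": -0.02,"dy": 0.45,"dz": 0,"rx": 0,"ry": 0,"rz": 0,"claw": 0.55},{"dx": -0.02,"dy": 0.45,"dz": 0,"rx": 0,"ry": 0,"rz": 0,"claw": 0.55},{"dx": 0,"dy": 0.45,"dz": 0,"rx": 0,"ry": 0,"rz": 0,"claw": 0.55},{"dx": 0,"dy": 0.45,"dz": 0,"rx": 0,"ry": 0,"rz": 0,"claw": 0.55},{"dx": 0,"dy": 0.45,"dz": 0,"rx": 0,"ry": 0,"rz": 0,"claw": 0.55},{"dx": 0,"dy": 0.07,"dz": 0,"rx": 0,"ry": 0,"rz": 0,"claw": 0.55},{"dx": 0,"dy": 0,"dz": 0,"rx": 0,"ry": 0,"rz": 0,"claw": 0.55},{"dx": 0,"dy": 0,"dz": 0,"rx": 0,"ry": 0,"rz": 0,"claw": 0.55}])

```text
time_s: 39.9
ee_pos: [0.4636, 0.3684, 0.1726]
eef_rot: [-3.141, -0.0, 3.141]
force: [0.1, -0.4, 0.9]
grip_width: 0.0426
grip_force: 0.0
```

Request:
step_arm(plan=[{"dx": -0.008,"dy": 0.015,"dz": 0.3,"rx": 0,"ry": 0,"rz": 0,"claw": 0.55},{"dx": 0,"dy": 0,"dz": 0.4,"rx": 0,"ry": 0,"rz": 0,"claw": 0.55},{"dx": 0,"dy": 0,"dz": 0.3,"rx": 0,"ry": 0,"rz": 0,"claw": 0.55},{"dx": 0,"dy": 0,"dz": 0.22,"rx": 0,"ry": 0,"rz": 0,"claw": 0.55},{"dx": 0,"dy": 0,"dz": 0.12,"rx": 0,"ry": 0,"rz": 0,"claw": 0.55},{"dx": 0,"dy": 0,"dz": 0.06,"rx": 0,"ry": 0,"rz": 0,"claw": 0.55},{"dx": 0,"dy": 0,"dz": 0,"rx": 0,"ry": 0,"rz": 0,"claw": 0.55},{"dx": 0,"dy": 0,"dz": 0,"rx": 0,"ry": 0,"rz": 0,"claw": 0.55}])

```text
time_s: 40.7
ee_pos: [0.4649, 0.3709, 0.034]
eef_rot: [3.141, 0.001, 3.142]
force: [-0.7, 0.0, 0.6]
grip_width: 0.042
grip_force: 0.0
```

Request:
step_arm(plan=[{"dx": 0,"dy": 0,"dz": 0,"rx": 0,"ry": 0,"rz": 0,"claw": 1},{"dx": 0,"dy": 0,"dz": 0,"rx": 0,"ry": 0,"rz": 0,"claw": 1},{"dx": 0,"dy": 0,"dz": 0,"rx": 0,"ry": 0,"rz": 0,"claw": 1},{"dx": 0,"dy": 0,"dz": 0,"rx": 0,"ry": 0,"rz": 0,"claw": 1},{"dx": 0,"dy": 0,"dz": 0,"rx": 0,"ry": 0,"rz": 0,"claw": 1},{"dx": 0,"dy": 0,"dz": 0,"rx": 0,"ry": 0,"rz": 0,"claw": 1}])

```text
time_s: 41.3
ee_pos: [0.4644, 0.3709, 0.033]
eef_rot: [3.141, 0.0, -3.141]
force: [0.0, -0.8, 1.7]
grip_width: 0.0167
grip_force: 10.0
```

Request:
step_arm(plan=[{"dx": 0,"dy": 0,"dz": -0.2,"rx": 0,"ry": 0,"rz": 0,"claw": 1},{"dx": 0,"dy": 0,"dz": -0.4,"rx": 0,"ry": 0,"rz": 0,"claw": 1},{"dx": 0,"dy": 0,"dz": -0.4,"rx": 0,"ry": 0,"rz": 0,"claw": 1},{"dx": -0.06,"dy": -0.4,"dz": 0,"rx": 0,"ry": 0,"rz": 0,"claw": 1},{"dx": -0.06,"dy": -0.45,"dz": 0,"rx": 0,"ry": 0,"rz": 0,"claw": 1},{"dx": -0.06,"dy": -0.45,"dz": 0,"rx": 0,"ry": 0,"rz": 0,"claw": 1},{"dx": -0.06,"dy": -0.45,"dz": 0,"rx": 0,"ry": 0,"rz": 0,"claw": 1},{"dx": -0.06,"dy": -0.45,"dz": 0,"rx": 0,"ry": 0,"rz": 0,"claw": 1},{"dx": 0,"dy": -0.386,"dz": 0,"rx": 0,"ry": 0,"rz": 0,"claw": 1},{"dx": 0,"dy": 0,"dz": 0,"rx": 0,"ry": 0,"rz": 0,"claw": 1}])

```text
time_s: 42.3
ee_pos: [0.4944, 0.1087, 0.1327]
eef_rot: [-3.141, -0.0, 3.138]
force: [-0.9, -0.4, -0.8]
grip_width: 0.0167
grip_force: 10.0
```

Request:
step_arm(plan=[{"dx": 0,"dy": 0,"dz": 0.3,"rx": 0,"ry": 0,"rz": 0,"claw": 1},{"dx": 0,"dy": 0,"dz": 0.3,"rx": 0,"ry": 0,"rz": 0,"claw": 1},{"dx": 0,"dy": 0,"dz": 0.2,"rx": 0,"ry": 0,"rz": 0,"claw": 1},{"dx": 0,"dy": 0,"dz": 0.08,"rx": 0,"ry": 0,"rz": 0,"claw": 1},{"dx": 0,"dy": 0,"dz": 0.04,"rx": 0,"ry": 0,"rz": 0,"claw": 1},{"dx": 0,"dy": 0,"dz": 0,"rx": 0,"ry": 0,"rz": 0,"claw": 1},{"dx": 0,"dy": 0,"dz": 0,"rx": 0,"ry": 0,"rz": 0,"claw": 1}])

```text
time_s: 43.0
ee_pos: [0.4949, 0.1124, 0.0417]
eef_rot: [3.141, 0.001, -3.141]
force: [-0.0, -0.4, 0.3]
grip_width: 0.0169
grip_force: 10.0
```

Lower 6 mm, release, and rise clear to check everything.

Request:
step_arm(plan=[{"dx": 0,"dy": 0,"dz": 0.04,"rx": 0,"ry": 0,"rz": 0,"claw": 1},{"dx": 0,"dy": 0,"dz": 0.02,"rx": 0,"ry": 0,"rz": 0,"claw": 1},{"dx": 0,"dy": 0,"dz": 0,"rx": 0,"ry": 0,"rz": 0,"claw": 1},{"dx": 0,"dy": 0,"dz": 0,"rx": 0,"ry": 0,"rz": 0,"claw": 0.7},{"dx": 0,"dy": 0,"dz": 0,"rx": 0,"ry": 0,"rz": 0,"claw": 0.55},{"dx": 0,"dy": 0,"dz": 0,"rx": 0,"ry": 0,"rz": 0,"claw": 0.55},{"dx": 0,"dy": 0,"dz": -0.3,"rx": 0,"ry": 0,"rz": 0,"claw": 0.55},{"dx": 0,"dy": 0,"dz": -0.5,"rx": 0,"ry": 0,"rz": 0,"claw": 0.55},{"dx": 0,"dy": 0,"dz": -0.5,"rx": 0,"ry": 0,"rz": 0,"claw": 0.3},{"dx": 0,"dy": 0,"dz": -0.5,"rx": 0,"ry": 0,"rz": 0,"claw": 0}])

```text
time_s: 44.0
ee_pos: [0.4939, 0.1121, 0.2168]
eef_rot: [-3.142, -0.0, -3.141]
force: [0.2, 0.3, 0.3]
grip_width: 0.0548
grip_force: 0.0
```

Request:
step_arm(plan=[{"dx": 0,"dy": -0.3,"dz": -0.4,"rx": 0,"ry": 0,"rz": 0,"claw": 0},{"dx": 0,"dy": -0.23,"dz": -0.4,"rx": 0,"ry": 0,"rz": 0,"claw": 0},{"dx": 0,"dy": 0,"dz": -0.2,"rx": 0,"ry": 0,"rz": 0,"claw": 0},{"dx": 0,"dy": 0,"dz": 0,"rx": 0,"ry": 0,"rz": 0,"claw": 0},{"dx": 0,"dy": 0,"dz": 0,"rx": 0,"ry": 0,"rz": 0,"claw": 0},{"dx": 0,"dy": 0,"dz": 0,"rx": 0,"ry": 0,"rz": 0,"claw": 0}])

```text
time_s: 44.6
ee_pos: [0.494, 0.0594, 0.3133]
eef_rot: [-3.141, -0.002, -3.141]
force: [-0.3, -0.4, -0.5]
grip_width: 0.0935
grip_force: 0.0
```

```bash
python3 - <<'E'
from h import *
o=telemetry.get_obs(); print(o['ee_pos'],o['joint_vel'])
c=shot('wrist'); P=cloud(c); save('w9.png',c)
for n,g,z in (('jar',(.4875,.0032),(.065,.09)),('bot',(.4575,.0623),(.09,.115)),('post',(.4948,.1123),(.055,.075))):
    q=blob(P,g,.035,*z); print(n,len(q), enc(q) if len(q) else 0, np.median(q[:,2]))
q=blob(P,(.4746,-.2485),.03,.045,.075); r=np.hypot(q[:,0]-.4746,q[:,1]+.2485); q=q[r>.0125]
print('ring',enc(q),np.percentile(q[:,2],[5,50,95]))
E
```

```text
[0.49400664 0.05944622 0.31327613] [ 0.00149057  0.00324457 -0.00174565  0.00025153  0.00127595 -0.0010378 ]
jar 1604 (array([487.2,   3.1]), 28.7, 1604) 0.07909239666084272
bot 100 (array([457. ,  62.3]), 6.4, 100) 0.10218418166534715
post 144 (array([494.7, 112.3]), 8.5, 144) 0.06402634390379566
ring (array([ 473.9, -247.2]), 25.7, 1070) [0.04792841 0.06091239 0.06255552]
```

View pics/w9.png

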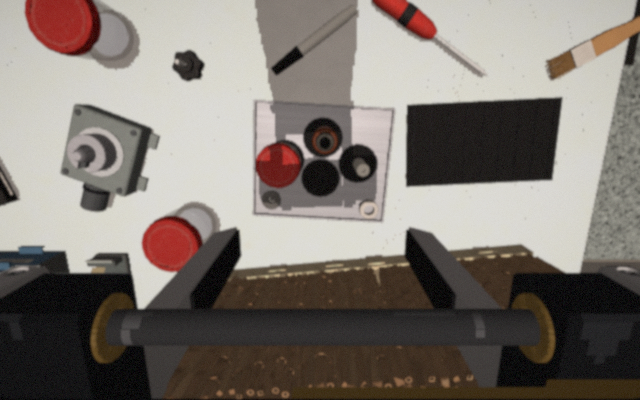

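The jar (279,163), bottle (322,136) and post (358,162) are back within 1 mm of their starting spots. The ring is down on the shaft at (93,153), and the robot is clear. Handing in.

```bash
python3 -c "
from station import hand_in
print(hand_in())"
```

```text
the job is handed in; nothing more can be done
None
```

The job is handed in, though no verdict came back: the ring sits flat on the plate over the shaft and key, and the jar, bottle and post stand upright in the tray, each measured within about 1 mm of where it started.

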